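Load a new roll of price labels

ROBOT

A 6-joint arm with a two-finger parallel gripper is mounted at the origin on the work surface. World frame = base frame: x ahead of the robot, y to its left, z up, the work surface at z = 0. Lengths are in m, angles in degrees, forces in N, time in s.
With the tool pointing down it reaches from about 0.35 to 0.875 m from the base axis. Payload 4.2 kg.
Tool frame: the origin (TCP) lies at the very end of the fingers, on their centre line; the grasp point (between the pads) lies 19 mm behind it (r.grip_point_offset is the distance from the TCP to the grasp point, in m); z points along the fingers, y is the line along which they close (so a half turn about z gives the same grasp; the last joint's range is limited). The gripper opens to 87 mm and grips with 3 to 60 N. Pads are 19 mm wide; open, the fingers measure 117 mm over their backs; the gripper's body (75 mm by 190 mm) begins 51 mm behind the grasp point.
Start: joints at [-57.491, 22.042, 0.453, 0, -68.411, -14.817], TCP at [0.19, -0.595, 0.223] pointing down, gripper open.
Joint ranges: [-179.83, 179.83], [-69.29, 118.12], [-61.27, 80.66], [-181.25, 117.63], [-171.15, -9.14], [-177.46, 177.46]. Speed limits (degrees/s): [159.86, 159.86, 180, 180, 180, 180].

INTERFACE

Orientations are given as a 3x3 rotation matrix whose columns are the frame's x, y, z axes.
In Python, from station import r, cams gives the robot as it stands. The module is installed in compiled form; this text tells all that it offers.
- The arm moves only by the shell command python3 -m handwheel 'ROWS'. ROWS is JSON, a list that holds one entry, the list of rows, each a list of 7 numbers: the turn, a rotation vector about the tool's x, y, z in units of 6 degrees (1.0 is 6 degrees), then the shift along the tool's x, y, z in m, then the finger opening in m, from 0 to 0.087. In form: [[[ax, ay, az, x, y, z, jaw], ...]]. A call has 1 to 12 rows; each row shifts and turns the commanded pose from where the row before left it, along the tool's axes as they then stand; what a row does not reach is not made up. A row lasts 1/10 s, in which the tool goes at most 50 mm and 8.59 degrees, less where a joint would pass 70% of its speed; a pose out of reach is approached as far as the arm can. A call with a gripper value outside its range is refused whole. The fingers move at their own pace and stop on an object; the grip force is fixed at half the most. Time passes only in rows, so rows that do not move let the fingers close. It gives the time, the measured TCP pose, the force, the opening and the grip force at its end, in the units of the state.
- r.sense(): the state, without advancing time (a new reading comes with each control period).
- cams.capture(name): name is "scene" or "top"; returns the picture (400x640x3 uint8, red, green, blue); there is no depth.
- cams.get_calibration(name): a dict with "camera_matrix" (3x3 intrinsics, pixels), "rvec" (rotation vector, rad) and "tvec" (3), from world to camera coordinates, as OpenCV has them. Camera axes: x right, y down, z forward; pixel columns grow to the right and rows downward; lengths in m; the calibration is good to about 2 mm. A picture is of the moment at which its call begins. get_calibration takes no time and is no camera call.
- r.finish_job(): hands the job in; it is judged then, once.
The state is a dict: "time_s": time; "joints": joint angles; "joint_velocities": joint speeds; "effort": joint torques, N m; "tcp_pos": TCP position; "ee_rot": TCP orientation; "wrist_force": force on the tool from outside, world axes, zero at the start; "moment": the same for the moment, N m; "gripper_width": opening from 0.0 (shut) to 1.0 (fully open); "gripper_force": force on a finger pad.
Only numpy, scipy, OpenCV 4.12 (cv2) and the standard library are available. Lean on these libraries where they do the work, as an engineer would, in place of code of your own. Each camera call takes 0.05 s, during which the arm holds its last target. There are 200 camera calls.

TASK

Load the new roll of orange price labels for the printer: take the empty spindle out of the label stand by its red handle, push it through the cardboard core of the roll lying on the table, and carry the roll hanging on the spindle back to the stand. Set the spindle down into the bottoms of both notches with the handle on the same side as before, the roll hanging free between the uprights, and let go; do not let the spindle fall, do not touch the roll with the fingers, and leave the lamp and the other goods undisturbed.

Things in the scene. Friction and masses are not known exactly. Their poses are not given: they have to be found in the camera images.
- spindle_grip (a point): centre of the spindle's red handle, on its axis. Spindle: a round rod 194 mm long, 0.14 kg, lying level in the stand at the start; this point's y axis runs along it from tip to handle end. Along y from here (mm): handle, 22 in diameter, -33 to +33; neck, 14 in diameter, -33 to -57; black collar, 52 in diameter, -57 to -63; steel rod, 14 in diameter, -63 to -161, the last 6 tapered to 9
- spindle_neck (a point): point on the spindle's axis in the middle of the bare neck between collar and handle, 45 mm from the handle's centre towards the tip (y -45 mm from spindle_grip); same axes as spindle_grip. It lies in the notch of the handle-end upright when seated
- spindle_tip_seat (a point): point on the spindle's axis 98 mm from the neck point towards the tip (18 mm short of the tip's end); it lies in the notch of the tip-end upright when seated
- roll_center (a point): centre of the roll of orange price labels, mid-bore, 50 mm above the table as it lies. Roll 100 mm in diameter, 60 mm wide, about 0.28 kg, lying on its rim; it stays put unless pushed. Its level bore (brown cardboard core, 38 mm in diameter, right through) runs along this point's y axis, which points roughly to world +y. Hung on the spindle, the roll's centre is 12 mm below the spindle's axis
- unwinder: fixed grey label stand; origin on the table under its middle, -x side open to the robot. Base 130 (x) by 160 (y) by 6 mm. Two uprights at y = +49 and -49 mm, 8 mm thick, 80 mm wide in x, 107 mm high, each with an open-topped notch at x = 0: 48 mm wide at the top, 45 degree sides down to 92 mm height, then an 18 mm slot with bottom at 78 mm. A seated spindle lies along y, handle to +y
- notch_handle_end (a point): where the spindle's axis lies in the notch of the handle-end (+y) upright: 85 mm above the table
- notch_tip_end (a point): where the spindle's axis lies in the notch of the tip-end (-y) upright: 85 mm above the table
- lamp: fixed LED bar lamp over the stand; origin and axes are the stand's. Bar 24 mm in diameter along y from -192 to +170 mm at x = -20, underside 303 mm above the table: a gripper pointing straight down at the handle would strike it; one tilted 25 to 50 degrees, body leaning towards the robot, passes in front. Its arm runs at the same height at y = -185 to a post at x = +105 on a 110 mm foot
- mug: white mug, 80 mm in diameter, 92 mm high, handle to its +y; origin under its middle. To be left alone
- tin: closed steel and blue tin, 68 mm in diameter, 100 mm high; origin under its middle. To be left alone
- tape: roll of brown packing tape lying flat, 112 mm in diameter, 48 mm high; origin under its middle. To be left alone
- spoon: wooden spoon lying along its x axis, 270 mm long, about 25 mm high at most. To be left alone
- jar: glass jar with red lid, 80 mm in diameter, 130 mm high; origin under its middle. To be left alone
- price_gun: blue and black hand price gun lying on its side, about 150 by 110 mm, 50 mm high; origin at the table near its middle. To be left alone
Not all that is in view belongs to the job. What is shaped like the part that bears roll_center but turquoise or yellow is not meant.

How it is judged (in metres and radians):
On the way, in this order (a step that is already met when the one before it is completed fails the run):
1. the empty spindle is lifted out of the stand, more than 60 mm from its notch, the roll still on the table (distance between spindle_neck and notch_handle_end above 0.06 m and contact force between the fingers and spindle above 0.5 N and height (world z) of roll_center below 0.06 m), for 0.1 s.
2. the roll hangs on the held spindle, its centre more than 85 mm above the table (35 mm higher than where it lay), clear of the stand (y of roll_center in the frame of spindle_neck between -0.1 and -0.04 m and x of roll_center in the frame of spindle_neck between -0.016 and 0.016 m and z of roll_center in the frame of spindle_neck between -0.016 and 0.016 m and angle between the y axis of roll_center and the y axis of spindle_neck, either way round below 0.3 rad and height (world z) of roll_center above 0.085 m and contact force between the fingers and spindle above 0.5 N and contact force between roll and unwinder below 0.1 N), for 0.2 s.
At the end, for the whole second after the job is handed in: Spindle at rest in the bottoms of both notches, handle at the handle end (neck and tip-seat points within 11 mm of the notch points, at most 5 mm high); the roll hangs at rest on it, its centre 40 to 76 mm tipward of the neck, within 16 mm of and 0.3 rad to the axis, not leaning on the stand (distance between spindle_neck and notch_handle_end below 0.011 m and distance between spindle_tip_seat and notch_tip_end below 0.011 m and height (world z) of each of spindle_neck, spindle_tip_seat below 0.09 m and y of roll_center in the frame of spindle_neck between -0.076 and -0.04 m and x of roll_center in the frame of spindle_neck between -0.016 and 0.016 m and z of roll_center in the frame of spindle_neck between -0.016 and 0.016 m and angle between the y axis of roll_center and the y axis of spindle_neck, either way round below 0.3 rad and contact force between roll and spindle above 0.5 N and contact force between roll and unwinder below 0.3 N and linear speed of each of roll, spindle below 0.03 m/s and angular speed of roll below 0.5 rad/s); the robot touches nothing.
It fails at once if the fingers touch the roll (contact force between the fingers and roll above 1 N).
It fails at once if the spindle falls: moves faster than 0.35 m/s while no finger touches it (contact force between the fingers and spindle below 0.01 N and linear speed of spindle above 0.35 m/s).
It fails at once if the lamp is struck (more than 8 N) (contact force between lamp and anything else above 8 N).
It fails at once if any of the mug, tin, tape, spoon, jar or price gun is pushed more than 25 mm or tipped over (distance of any of mug, tin, tape, spoon, jar, price_gun from where it was at the start of the episode above 0.025 m or angle between any of mug, tin, tape, jar, price_gun's own z axis and vertical above 0.5 rad).
It also fails if it takes over 58 s, if anything falls off the work surface, if the arm or the gripper's body presses on something with over 40 N, if the wrist force passes 120 N, or if a joint passes its speed limit or range.

## Working session

There is one attempt and no reset: what is moved stays moved. The work goes in short steps, Python scripts to look and compute and a shell command to move; the robot and the scene stay as the last step left them, time stands still between calls to the robot, and variables do not carry over. Pictures are saved under pics/ and viewed, at most 10 in all, crops included, and the job is handed in when it is done.

```bash
mkdir -p pics; ls; python3 - <<'E'
from station import r,cams
import cv2,numpy as np
for n in("scene","top"):
    im=cams.capture(n);cv2.imwrite(f"pics/{n}0.png",im[:,:,::-1])
    c=cams.get_calibration(n);R=cv2.Rodrigues(np.array(c["rvec"]))[0]
    print(n,c["camera_matrix"],-R.T@np.array(c["tvec"]).ravel(),R[2])
s=r.sense();print(s)
E
```

```text
pics
scene [[510.92650131   0.         316.42909953]
 [  0.         510.92650131 197.17080683]
 [  0.           0.           1.        ]] [1.01229507 0.96487414 1.26378404] [-0.32481914 -0.58665812 -0.74183878]
top [[389.66009595   0.         321.05511254]
 [  0.         389.66009595 191.88860089]
 [  0.           0.           1.        ]] [ 0.41631927 -0.00123008  1.14831786] [ 0.08119999  0.01264519 -0.99661761]
{'time_s': 0.1, 'joints': array([-5.74903622e+01,  2.20857867e+01,  3.88290623e-01, -2.51810249e-02,
       -6.84110971e+01, -1.48176063e+01]), 'joint_velocities': array([-0.06832428, -0.14572872,  0.11515124,  0.09066832,  0.06505408,
       -0.02131032]), 'effort': array([ 1.64498233e-04, -3.91689956e+01,  1.87934321e+01,  4.23190936e+00,
        1.34394562e-02, -7.98349265e-05]), 'tcp_pos': array([ 0.1898035, -0.5949229,  0.22158  ]), 'ee_rot': array([[-9.52752974e-01, -3.03745480e-01, -6.73975417e-04],
       [-3.03746214e-01,  9.52751244e-01,  1.81791820e-03],
       [ 8.99464810e-05,  1.93674445e-03, -9.99998120e-01]]), 'wrist_force': array([ 0.30134893,  0.12928578, -0.913317  ]), 'moment': array([-0.00923928, -0.01936743,  0.04644211]), 'gripper_force': 0.0, 'gripper_width': 1.0016588418204544}
```

View pics/scene0.png

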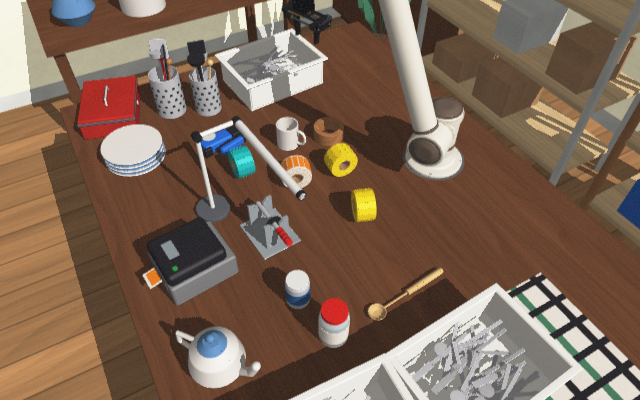

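View pics/top0.png

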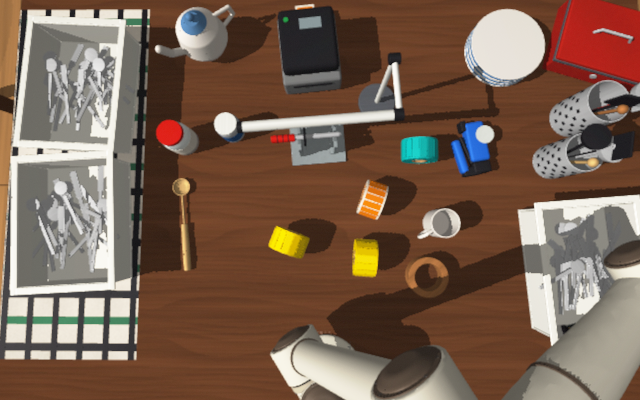

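```bash
cat > h.py <<'E'
import cv2,numpy as np
from station import r,cams
def cal(n):
    c=cams.get_calibration(n);return np.array(c["camera_matrix"]),np.array(c["rvec"]).ravel(),np.array(c["tvec"]).ravel()
def ray(n,p):
    K,rv,t=cal(n);R=cv2.Rodrigues(rv)[0]
    d=R.T@np.linalg.inv(K)@np.array([p[0],p[1],1.]);return -R.T@t,d/np.linalg.norm(d)
def plane(n,p,z):
    o,d=ray(n,p);return o+d*(z-o[2])/d[2]
def tri(p,q,a="scene",b="top"):
    (o1,d1),(o2,d2)=ray(a,p),ray(b,q)
    A=np.stack([d1,-d2],1);s=np.linalg.lstsq(A,o2-o1,rcond=None)[0]
    x,y=o1+d1*s[0],o2+d2*s[1];return (x+y)/2,np.linalg.norm(x-y)
def proj(n,P):
    K,rv,t=cal(n);return cv2.projectPoints(np.atleast_2d(np.asarray(P,float)),rv,t,K,None)[0].reshape(-1,2)
def blobs(im,lo,hi,amin=15):
    m=cv2.inRange(cv2.cvtColor(im,cv2.COLOR_RGB2HSV),lo,hi)
    n,l,s,c=cv2.connectedComponentsWithStats(m);return [(c[i].round(1),s[i],l==i) for i in range(1,n) if s[i][4]>=amin]
E
python3 - <<'E'
from h import *
ims={n:cv2.imread(f"pics/{n}0.png")[:,:,::-1] for n in("scene","top")}
for n,im in ims.items():
    for nm,lo,hi in(("orange",(6,150,120),(17,255,255)),("red",(0,170,80),(5,255,255)),("red2",(172,170,80),(180,255,255))):
        for c,s,m in blobs(np.ascontiguousarray(im),lo,hi):
            print(n,nm,c,s)
a=cv2.resize(ims["scene"][125:265,220:380],None,fx=3.7,fy=3.7,interpolation=cv2.INTER_CUBIC)[:,:,::-1]
b=cv2.resize(ims["top"][90:230,270:420],None,fx=4,fy=4,interpolation=cv2.INTER_CUBIC)[:,:,::-1]
cv2.imwrite("pics/c1.png",a);cv2.imwrite("pics/c2.png",b)
E
```

```text
scene orange [294.9 160.9] [292 156   7  11  44]
scene orange [304.6 162.7] [298 156  14  17  92]
scene orange [289.3 162.8] [287 158   6  11  45]
scene orange [284.4 164.8] [281 160   6  10  31]
scene orange [153.1 276.9] [146 269  15  16 137]
scene red [162.7  67.6] [159  58   7  22  33]
scene red [107.2  99.8] [  77   76   59   48 2174]
scene red [107.8 125.8] [ 80  89  60  51 562]
scene red [283.9 235.9] [276 227  17  19 127]
scene red [334.1 310.7] [321 298  28  27 587]
top orange [304.2   7.7] [297   7  15   3  21]
top orange [617.6 109.4] [598 105  30   9 103]
top orange [376.8 188.1] [368 179  19  18 190]
top orange [314.5 181.6] [295 180  40   4  76]
top orange [374.1 197.9] [366 193  17  11  91]
top orange [371.6 204.7] [363 200  18  10  88]
top orange [363.1 218.9] [331 207  58  22 410]
top orange [201.9 221.3] [191 219  22   5  74]
top orange [507.8 222.6] [496 222  22   2  36]
top orange [422.9 269.6] [404 257  44  32 556]
top red [568.6  54.8] [546   0  88  87 990]
top red [601.7  38.2] [ 556    0   84   83 5083]
top red [168.6 132. ] [155 119  28  27 571]
top red [281.6 138.2] [270 134  25   9 178]
```

View pics/c1.png

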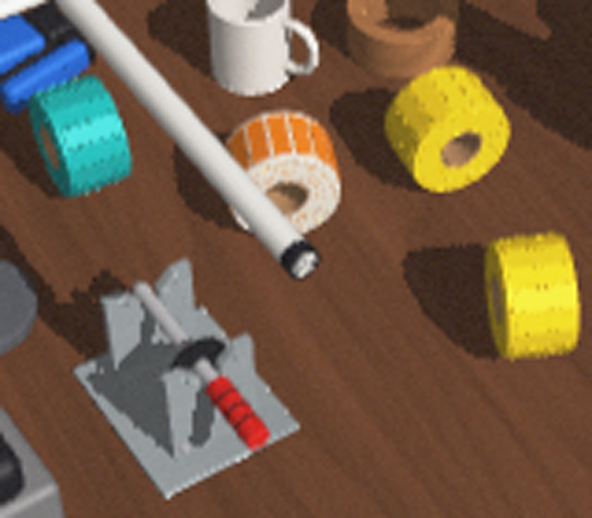

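View pics/c2.png

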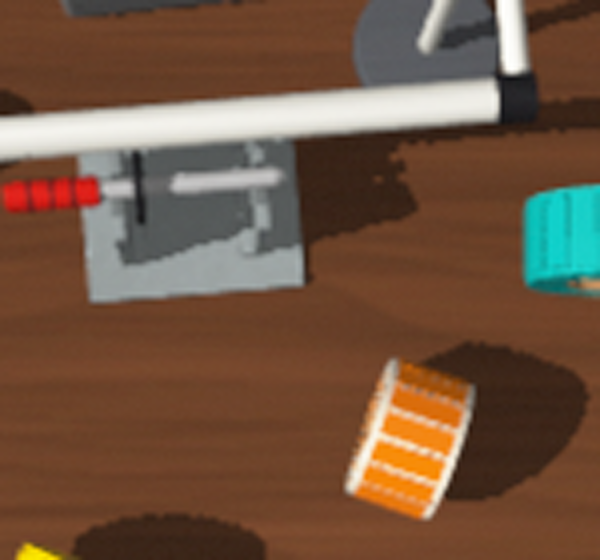

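```bash
python3 - <<'E'
from h import *
np.set_printoptions(precision=4,suppress=True)
f=lambda c:(c[0]/4+270,c[1]/4+90)
print("handle tri",tri((283.9,235.9),(281.6,138.2)))
g=lambda c:(c[0]/3.7+220,c[1]/3.7+125)
he,hs,tip=[plane("top",f(c),.085) for c in((3,196.5),(100,190.5),(281,176))]
print(he,hs,tip,np.linalg.norm(he-tip),np.linalg.norm(he-hs))
u=(he-tip)/np.linalg.norm(he-tip);print("yaw of +y axis (deg, about z)",np.degrees(np.arctan2(-u[0],u[1])),"grip",he-u*.033, tip+u*.161)
# base corners z=6mm
B=[plane("top",f(c),.006) for c in((91,301),(304,284),(293,140))];Bs=[plane("scene",g(c),.006) for c in((75,371),(170,495),(299,428))]
print("base top",B,"scene",Bs)
d=B[0]-B[1];print("base y yaw",np.degrees(np.arctan2(-d[0],d[1])),np.linalg.norm(d))
d=Bs[1]-Bs[0];print(np.degrees(np.arctan2(-d[0],d[1])),np.linalg.norm(d))
P=[plane("top",f(c),.05) for c in((393,361),(348,491),(473,383),(430,519))]
L=(P[0]+P[1])/2;Rr=(P[2]+P[3])/2;u=(L-Rr)/np.linalg.norm(L-Rr)
print("roll",(L+Rr)/2,"w",np.linalg.norm(L-Rr),"dia",np.linalg.norm(P[0]-P[1]),np.linalg.norm(P[2]-P[3]),"yaw",np.degrees(np.arctan2(-u[0],u[1])))
d=(P[0]-P[1]+P[2]-P[3]);print("yaw from rims",np.degrees(np.arctan2(d[1],d[0])))
C=(L+Rr)/2
print("scene face centre px",(proj("scene",C+u*.03)-[220,125])*3.7, "crown",(proj("scene",C+[0,0,.05])-[220,125])*3.7)
E
```

```text
handle tri (array([0.6524, 0.1215, 0.0866]), np.float64(0.0015461282938658445))
[0.6495 0.1522 0.085 ] [0.6537 0.0849 0.085 ] [ 0.6639 -0.0405  0.085 ] 0.19318747914582604 0.06740968065590289
yaw of +y axis (deg, about z) 4.271991868542693 grip [0.652  0.1193 0.085 ] [0.6519 0.1201 0.085 ]
base top [array([0.5884, 0.0973, 0.006 ]), array([ 0.6012, -0.0603,  0.006 ]), array([ 0.7096, -0.0524,  0.006 ])] scene [array([ 0.7302, -0.0415,  0.006 ]), array([0.7141, 0.1146, 0.006 ]), array([0.5911, 0.105 , 0.006 ])]
base y yaw 4.64788595060702 0.158095358495388
5.915651666464336 0.15690585886003644
roll [ 0.4843 -0.1331  0.05  ] w 0.059492557625113934 dia 0.09747255043379745 0.10086060882469469 yaw -17.133107695105178
yaw from rims -18.65855848005765
scene face centre px [[285.7285 192.7784]] crown [[278.098  129.7283]]
```

```bash
cat >> h.py <<'E'
from scipy.linalg import logm,expm
from scipy.spatial.transform import Rotation as Ro
GO=float(r.grip_point_offset)
def yawv(deg):
    a=np.radians(deg);return np.array([-np.sin(a),np.cos(a),0])   # spindle +y axis
def Rt(yaw,tilt):   # tool x = -spindle y, z forward-down
    u=yawv(yaw);e=np.array([u[1],-u[0],0]);t=np.radians(tilt)
    z=np.sin(t)*e-np.cos(t)*np.array([0,0,1]);x=-u;return np.stack([x,np.cross(z,x),z],1)
def go(grip,R,N,start=None):
    """constant rows (screw) bringing the grasp point to grip with orientation R"""
    s=r.sense();T0=np.eye(4);T0[:3,:3],T0[:3,3]=(s["ee_rot"],s["tcp_pos"]) if start is None else start
    T1=np.eye(4);T1[:3,:3]=R;T1[:3,3]=np.asarray(grip)+GO*R[:,2]
    S=expm(np.real(logm(np.linalg.inv(T0)@T1))/N)
    rv=Ro.from_matrix(S[:3,:3]).as_rotvec(degrees=True)
    print("x%d"%N,"turn",(rv/6).round(3),"shift",S[:3,3].round(4),"degs/row",np.linalg.norm(rv).round(2))
    return T1[:3,:3],T1[:3,3]
E
python3 - <<'E'
from h import *
for p in((289,242),(365,257),(440,223),(427,277),(420,149),(472,148)):print(p,plane("top",p,.05).round(3))
G=np.array([.652,.120,.085])-.006*yawv(4.5)
R=Rt(4.5,30); a=go([.40,.08,.27],R,18)
print(a); go(G-.12*Rt(4.5,50)[:,2]+[-.03,0,.03],Rt(4.5,50),8,a)
E
```

```text
(289, 242) [0.365 0.102 0.05 ]
(365, 257) [ 0.324 -0.11   0.05 ]
(440, 223) [ 0.419 -0.321  0.05 ]
(427, 277) [ 0.27  -0.281  0.05 ]
(420, 149) [ 0.629 -0.268  0.05 ]
(472, 148) [ 0.632 -0.416  0.05 ]
x18 turn [ 0.235 -0.185 -0.694] shift [-0.0405  0.0131 -0.0026] degs/row 4.54
(array([[ 0.0784591 , -0.86335574,  0.49845867],
       [-0.99691733, -0.06794757,  0.03922955],
       [-0.        , -0.5       , -0.8660254 ]]), array([0.40932118, 0.08073359, 0.25380532]))
x8 turn [0.417 0.    0.   ] shift [-0.0021 -0.0077  0.018 ] degs/row 2.5
```

```bash
python3 -m handwheel '[[[0.235,-0.185,-0.694,-0.0405,0.0131,-0.0026,0.087],[0.235,-0.185,-0.694,-0.0405,0.0131,-0.0026,0.087],[0.235,-0.185,-0.694,-0.0405,0.0131,-0.0026,0.087],[0.235,-0.185,-0.694,-0.0405,0.0131,-0.0026,0.087],[0.235,-0.185,-0.694,-0.0405,0.0131,-0.0026,0.087],[0.235,-0.185,-0.694,-0.0405,0.0131,-0.0026,0.087],[0.235,-0.185,-0.694,-0.0405,0.0131,-0.0026,0.087],[0.235,-0.185,-0.694,-0.0405,0.0131,-0.0026,0.087],[0.235,-0.185,-0.694,-0.0405,0.0131,-0.0026,0.087]]]' && python3 -m handwheel '[[[0.235,-0.185,-0.694,-0.0405,0.0131,-0.0026,0.087],[0.235,-0.185,-0.694,-0.0405,0.0131,-0.0026,0.087],[0.235,-0.185,-0.694,-0.0405,0.0131,-0.0026,0.087],[0.235,-0.185,-0.694,-0.0405,0.0131,-0.0026,0.087],[0.235,-0.185,-0.694,-0.0405,0.0131,-0.0026,0.087],[0.235,-0.185,-0.694,-0.0405,0.0131,-0.0026,0.087],[0.235,-0.185,-0.694,-0.0405,0.0131,-0.0026,0.087],[0.235,-0.185,-0.694,-0.0405,0.0131,-0.0026,0.087],[0.235,-0.185,-0.694,-0.0405,0.0131,-0.0026,0.087],[0,0,0,0,0,0,0.087],[0,0,0,0,0,0,0.087]]]'
python3 - <<'E'
from h import *
s=r.sense();print(s["joints"].round(1),s["tcp_pos"],s["ee_rot"].round(3))
G=np.array([.652,.120,.085])-.006*yawv(4.5);R=Rt(4.5,50)
a=go(G-.12*R[:,2]+[-.03,0,.03],R,8)
go(G-.07*R[:,2],R,4,a)
E
```

```text
time_s: 1.0
tcp_pos: [0.4174, -0.2946, 0.2525]
ee_rot: [[-0.553, -0.79, 0.265], [-0.828, 0.556, -0.071], [-0.091, -0.259, -0.962]]
wrist_force: [1.0, -0.3, 0.7]
gripper_width: 1.0
gripper_force: 0.0
time_s: 2.1
tcp_pos: [0.4084, 0.0808, 0.2533]
ee_rot: [[0.081, -0.864, 0.498], [-0.997, -0.071, 0.039], [0.002, -0.499, -0.867]]
wrist_force: [-0.6, 0.5, 0.4]
gripper_width: 0.997
gripper_force: 0.0
[ 44.6 -16.5 -53.9  35.2 -33.9 -66.3] [0.4084407  0.08083384 0.25334226] [[ 0.081 -0.864  0.498]
 [-0.997 -0.071  0.039]
 [ 0.002 -0.499 -0.867]]
x8 turn [ 0.418 -0.     0.004] shift [-0.002  -0.0078  0.0181] degs/row 2.51
x4 turn [-0. -0. -0.] shift [0.0006 0.0009 0.023 ] degs/row 0.0
```

```bash
python3 -m handwheel '[[[0.418,0,0.004,-0.002,-0.0078,0.0181,0.087],[0.418,0,0.004,-0.002,-0.0078,0.0181,0.087],[0.418,0,0.004,-0.002,-0.0078,0.0181,0.087],[0.418,0,0.004,-0.002,-0.0078,0.0181,0.087],[0.418,0,0.004,-0.002,-0.0078,0.0181,0.087],[0.418,0,0.004,-0.002,-0.0078,0.0181,0.087],[0.418,0,0.004,-0.002,-0.0078,0.0181,0.087],[0.418,0,0.004,-0.002,-0.0078,0.0181,0.087],[0,0,0,0,0,0,0.087],[0,0,0,0,0,0,0.087]]]'
python3 - <<'E'
from h import *
s=r.sense();print(s["joints"].round(1))
G=np.array([.652,.120,.085])-.006*yawv(4.5);R=Rt(4.5,50)
go(G-.05*R[:,2],R,4);go(G,R,6)
E
```

```text
time_s: 3.1
tcp_pos: [0.5276, 0.1284, 0.261]
ee_rot: [[0.03, -0.724, 0.689], [-0.998, -0.057, -0.017], [0.052, -0.687, -0.725]]
wrist_force: [0.1, 0.3, 0.0]
gripper_width: 0.998
gripper_force: 0.0
[  10.4   -3.9  -55.3  117.6   -9.2 -122.3]
x4 turn [ 0.275 -0.169  0.01 ] shift [0.004  0.0107 0.0452] degs/row 1.94
x6 turn [ 0.183 -0.113  0.007] shift [0.0024 0.0067 0.0384] degs/row 1.29
```

```bash
cat >> h.py <<'E'
def fk(j,P,s4=-1,s6=-1,c6=0):
    L2,L3,d5,L6,hh,a1=P;j=np.radians(j);p=j[1]-j[2]
    A=Ro.from_euler("z",j[0]);w=np.array([a1+L2*np.sin(j[1])+L3*np.cos(p),0,hh+L2*np.cos(j[1])-L3*np.sin(p)])
    F=A*Ro.from_euler("y",p)*Ro.from_euler("x",s4*j[3])
    H=F*Ro.from_euler("y",-j[4])                 # x axis = tool z
    T=H*Ro.from_euler("x",s6*j[5])
    M=T.as_matrix();return A.apply(w)+d5*F.apply([0,1,0])+L6*M[:,0],np.stack([-M[:,2],M[:,1],M[:,0]],1)
E
python3 - <<'E'
from h import *
from scipy.optimize import least_squares
np.set_printoptions(precision=4,suppress=True)
s=r.sense()
D=[([-57.491,22.042,.453,0,-68.411,-14.817],[.19,-.595,.223],[[-.9528,-.3037,-.0007],[-.3037,.9528,.0018],[0,.0019,-1]]),
([44.6,-16.5,-53.9,35.2,-33.9,-66.3],[.40844,.08083,.25334],[[.081,-.864,.498],[-.997,-.071,.039],[.002,-.499,-.867]]),
(s["joints"],s["tcp_pos"],s["ee_rot"])]
for s4 in(1,-1):
  for s6 in (1,-1):
    def f(P):return np.concatenate([fk(np.array(j,float),P,s4,s6)[0]-p for j,p,_ in D])
    q=least_squares(f,[.54,.54,-.15,.3,.24,0]);print(s4,s6,q.x,np.abs(q.fun).max())
    for j,_,R in D:print((fk(np.array(j,float),q.x,s4,s6)[1].T@np.array(R)).round(3).tolist())
E
```

```text
1 1 [ 0.2825 -0.5543 -0.1704 -0.1296 -0.4047  1.0345] 0.08247304390441818
[[0.495, 0.869, 0.002], [-0.869, 0.495, 0.001], [0.0, -0.002, 1.0]]
[[0.852, 0.382, 0.358], [-0.175, 0.853, -0.493], [-0.494, 0.357, 0.794]]
[[0.148, 0.989, 0.021], [-0.949, 0.148, -0.279], [-0.279, 0.021, 0.96]]
1 -1 [ 0.2825 -0.5543 -0.1704 -0.1296 -0.4047  1.0345] 0.08247304286819379
[[0.0, 1.0, 0.002], [-1.0, 0.0, -0.0], [0.0, -0.002, 1.0]]
[[-0.706, 0.369, -0.605], [-0.509, -0.858, 0.07], [-0.494, 0.357, 0.794]]
[[0.793, -0.559, 0.243], [0.542, 0.829, 0.139], [-0.279, 0.021, 0.96]]
-1 1 [ 0.5649  0.4231 -0.1596  0.3075  0.1623 -0.0015] 0.0003793626234313008
[[0.495, 0.869, 0.002], [-0.869, 0.495, 0.001], [0.0, -0.002, 1.0]]
[[0.737, -0.677, 0.0], [0.677, 0.737, 0.001], [-0.001, -0.001, 1.001]]
[[-0.903, -0.43, 0.0], [0.43, -0.903, -0.0], [0.0, 0.0, 1.0]]
-1 -1 [ 0.5649  0.4231 -0.1596  0.3075  0.1623 -0.0015] 0.0003793626245987558
[[0.0, 1.0, 0.002], [-1.0, 0.0, -0.0], [0.0, -0.002, 1.0]]
[[-0.001, 1.0, 0.001], [-1.0, -0.0, -0.001], [-0.001, -0.001, 1.001]]
[[-0.0, 1.0, 0.0], [-1.0, -0.0, 0.0], [0.0, -0.0, 1.0]]
```

```bash
cat >> h.py <<'E'
from scipy.optimize import least_squares
PK=[.5649,.4231,-.1596,.3075,.1623,-.0015];Q=np.array([[0,1,0],[-1,0,0],[0,0,1.]])
LO=np.array([-179.8,-69.2,-61.2,-181.2,-171.1,-177.4]);HI=np.array([179.8,118.1,80.6,117.6,-9.15,177.4])
def ik(grip,R,seeds):
    t=np.asarray(grip)+GO*R[:,2];out=[]
    for s in seeds:
        def f(j):
            p,M=fk(j,PK);return np.r_[(p-t)*10,Ro.from_matrix(R.T@(M@Q)).as_rotvec()]
        q=least_squares(f,np.clip(s,LO+1,HI-1),bounds=(LO,HI),x_scale=30.)
        if np.abs(q.fun).max()<2e-3 and not any(np.abs(q.x-o).max()<2 for o in out):out.append(q.x)
    return out
E
cat > /tmp/a.py <<'E'
from h import *
np.set_printoptions(precision=1,suppress=True)
rng=np.random.default_rng(0)
sd=[np.array([a,b,c,d,e,g]) for a in(-20,40) for b,c in((20,0),(40,-20)) for d in(-170,-90,0,90) for e in(-60,-20) for g in(-120,0,120)]
G=np.array([.652,.120,.085])-.006*yawv(4.5)
C=np.array([.484,-.133,.05]);ur=yawv(-17.5)
for tilt in(30,40,50):
  for flip in(0,1):
    F=np.diag([-1,-1,1]) if flip else np.eye(3)
    R=Rt(4.5,tilt)@F;Rr=Rt(-17.5,tilt)@F
    print("tilt",tilt,"flip",flip)
    for nm,p,RR in(("G",G,R),("pre",G-.1*R[:,2],R),("up",G+[0,0,.04],R),("back",G+[-.15,0,.1],R),("roll",C+.095*ur,Rr)):
        print(nm,*ik(p,RR,sd))
E
python3 /tmp/a.py
```

```text
tilt 30 flip 0
G
pre
up
back
roll
tilt 30 flip 1
G
pre
up
back
roll
tilt 40 flip 0
G
pre
up
back
roll [ -25.3   21.9  -51.4 -167.3  -23.5  174.3]
tilt 40 flip 1
G
pre
up
back
roll [ -25.3   21.9  -51.4 -167.3  -23.5   -5.7]
tilt 50 flip 0
G [  -6.3   26.8  -31.2 -154.2  -19.3  162.5]
pre
up
back
roll
tilt 50 flip 1
G [  -6.3   26.8  -31.2 -154.2  -19.3  -17.5]
pre
up
back
roll [ -26.8   28.3  -59.2 -170.4  -47.5   -0.5]
```

```bash
cat >> h.py <<'E'
def ik(grip,R,seeds):
    t=np.asarray(grip)+GO*R[:,2];out=[]
    for s in seeds:
        def f(j):
            p,M=fk(j*30,PK);return np.r_[(p-t)*5,(M@Q-R).ravel()]
        q=least_squares(f,np.asarray(s)/30,method="lm",max_nfev=400);x=q.x*30
        x=(x+180)%360-180
        if x[3]>117.6:x[3]-=360
        if np.abs(q.fun).max()<3e-3 and (x>LO).all() and (x<HI).all() and not any(np.abs(x-o).max()<2 for o in out):out.append(x)
    return out
E
time timeout 500 python3 /tmp/a.py
```

```text
tilt 30 flip 0
G
pre
up
back
roll
tilt 30 flip 1
G
pre
up
back
roll
tilt 40 flip 0
G
pre
up
back
roll [ -25.3   21.9  -51.4 -167.3  -23.5  174.3]
tilt 40 flip 1
G
pre
up
back
roll [ -25.3   21.9  -51.4 -167.3  -23.5   -5.7]
tilt 50 flip 0
G [  -6.3   26.8  -31.2 -154.2  -19.3  162.5]
pre
up
back
roll
tilt 50 flip 1
G [  -6.3   26.8  -31.2 -154.2  -19.3  -17.5]
pre
up
back
roll [ -26.8   28.3  -59.2 -170.4  -47.5   -0.5]
real	0m47.569s
user	0m48.013s
sys	0m0.073s
```

```bash
cat > /tmp/b.py <<'E'
import h; from h import *
np.set_printoptions(precision=0,suppress=True,linewidth=200)
rng=np.random.default_rng(0)
h.LO=np.full(6,-400.);h.HI=-h.LO
sd=rng.uniform([-60,-40,-61,-180,-170,-170],[80,80,40,117,10,170],(60,6))
G=np.array([.652,.120,.085])-.006*yawv(4.5)
for tilt in(25,35,50):
  R=Rt(4.5,tilt)
  for nm,p in(("G",G),("back",G+[-.15,0,.1])):
    print(tilt,nm);[print("  ",x,((x<LO)|(x>HI)).astype(int)) for x in ik(p,R,sd) if x[1]>-69 and -61.3<x[2]<81]
E
python3 /tmp/b.py
```

```text
25 G
   [  -3.   25.  -36. -217.    5. -137.] [0 0 0 1 1 0]
25 back
   [  -8.    4.  -42. -195.   19. -154.] [0 0 0 1 1 0]
   [ 33.   4. -49.  40. -18. -65.] [0 0 0 0 0 0]
35 G
35 back
50 G
   [  -6.   27.  -31. -154.  -19.  163.] [0 0 0 0 0 0]
   [ 18.  25. -18. -76.  10.  67.] [0 0 0 0 1 0]
50 back
```

```bash
cat >> h.py <<'E'
def ik(grip,R,seeds,lim=True):
    t=np.asarray(grip)+GO*R[:,2];out=[]
    w=lambda a:(a+180)%360-180
    for s in seeds:
        def f(j):
            p,M=fk(j*30,PK);return np.r_[(p-t)*5,(M@Q-R).ravel()]
        q=least_squares(f,np.asarray(s)/30,method="lm",max_nfev=400);x=w(q.x*30)
        if np.abs(q.fun).max()>1e-3:continue
        if x[4]>0:x[3]+=180;x[4]*=-1;x[5]+=180;x=w(x)
        if x[3]>117.6:x[3]-=360
        if not lim or (x[:5]>LO[:5]).all() and (x[:5]<HI[:5]).all():
            if not any(np.abs(x-o).max()<2 for o in out):out.append(x)
    return out
E
cat > /tmp/b.py <<'E'
from h import *
np.set_printoptions(precision=0,suppress=True,linewidth=220)
rng=np.random.default_rng(0)
sd=rng.uniform([-60,-10,-61,-180,-60,-170],[80,60,20,117,-10,170],(40,6))
G=np.array([.652,.120,.085])-.006*yawv(4.5)
C=np.array([.484,-.133,.05]);ur=yawv(-17.5)
for tilt in(15,20,25,45,50,55,60):
  R=Rt(4.5,tilt);Rr=Rt(-17.5,tilt)
  for nm,p,RR in(("G",G,R),("up",G+[0,0,.04],R),("out",G+[-.08,0,.06],R),("back",G+[-.15,0,.1],R),("roll",C+.095*ur,Rr),("r0",C+.22*ur+[0,0,.06],Rr)):
    print(tilt,nm,*ik(p,RR,sd))
E
python3 /tmp/b.py
```

```text
15 G [ -5.  28. -18.  -5. -29.  14.] [ 26.  28. -21.  12. -28. -31.]
15 up [ -5.  25. -16.  -4. -34.  13.] [ 26.  25. -18.  10. -33. -29.]
15 out [ -6.  17. -26.  -5. -32.  14.] [ 30.  17. -28.  12. -31. -35.]
15 back [ -7.   8. -32.  -5. -36.  15.] [ 35.   8. -34.  13. -35. -40.]
15 roll [-24.  20. -41.  -7. -14.  12.]
15 r0 [ -7.  18. -27.   5. -30. -14.] [ 29.  18. -38.  25. -26. -68.]
20 G [ -5.  27. -24. -10. -20.  19.] [ 26.  27. -29.  25. -17. -44.]
20 up [ -5.  24. -21.  -8. -26.  16.] [ 26.  24. -25.  18. -24. -38.]
20 out [ -6.  16. -31.  -9. -24.  18.] [ 30.  15. -36.  23. -22. -46.]
20 back [ -7.   6. -36.  -9. -28.  19.] [ 35.   6. -41.  22. -28. -49.]
20 roll
20 r0 [ -7.  17. -29.   9. -25. -18.] [ 26.  16. -47.  49. -18. -90.]
25 G
25 up [ -5.  23. -28. -16. -16.  24.] [ 24.  22. -36.  43. -12. -60.]
25 out [ -6.  14. -38. -19. -14.  28.] [ 24.  14. -47.  56. -10. -74.]
25 back [ -8.   4. -42. -15. -19.  26.] [ 33.   4. -49.  40. -18. -65.]
25 roll
25 r0 [ -5.  16. -30.  15. -20. -25.] [  14.   15.  -54.   91.  -13. -121.]
45 G
45 up
45 out
45 back
45 roll [ -26.   25.
[... 199 characters left out ...]
back
50 roll [ -27.   28.  -59. -170.  -48.  179.]
50 r0 [  20.   17.  -26.   84.  -28. -109.]
55 G [  -8.   29.  -36. -160.  -31.  170.]
55 up [  -7.   24.  -33. -155.  -23.  164.] [  22.   22.  -21.  115.  -16. -126.]
55 out [  -8.   16.  -42. -154.  -24.  163.] [  25.   14.  -29.  111.  -18. -124.]
55 back [  -6.    4.  -42. -141.  -14.  148.] [ 19.   3. -32.  88. -12. -97.]
55 roll
55 r0 [  27.   20.  -28.   95.  -35. -125.]
60 G [  -8.   31.  -40. -163.  -42.  174.]
60 up [  -8.   26.  -38. -160.  -34.  170.]
60 out [ -10.   19.  -47. -159.  -36.  170.]
60 back [ -11.    6.  -50. -151.  -28.  162.] [  32.    5.  -37.  110.  -25. -126.]
60 roll
60 r0 [  32.   22.  -30.  103.  -42. -137.]
```

```bash
cat > /tmp/c.py <<'E'
from h import *
np.set_printoptions(precision=0,suppress=True,linewidth=220)
rng=np.random.default_rng(0)
base=np.array([[-8,27,-36,-155,-25,165],[20,22,-21,100,-15,-113],[-5,25,-25,-10,-20,20],[26,25,-25,25,-20,-44],[-25,22,-50,-165,-30,170],[15,15,-30,90,-25,-100],[30,10,-35,70,-25,-90]],float)
G=np.array([.652,.120,.085])-.006*yawv(4.5)
C=np.array([.484,-.133,.05]);ur=yawv(-17.5)
for sk in(-30,-15,0,15,30):
  S=Ro.from_euler("y",sk,degrees=True).as_matrix()
  for nm,p,yw in(("G",G,4.5),("up",G+[0,0,.04],4.5),("out",G+[-.08,0,.06],4.5),("back",G+[-.15,0,.1],4.5),("roll",C+.095*ur,-17.5),("r0",C+.2*ur,-17.5)):
    best={}
    for t in(30,37,44,51,58):
      for x in ik(p,Rt(yw,t)@S,base):
        m=min((x-LO)[:5].min(),(HI-x)[:5].min());k="A" if x[3]<-90 else "C" if x[3]<30 else "B"
        best.setdefault(k,[]).append((t,round(m),x))
    print(sk,nm)
    for k in sorted(best):print("    ",k,[(t,m) for t,m,_ in best[k]],max(best[k],key=lambda a:a[1])[2])
E
python3 /tmp/c.py
```

```text
-30 G
     A [(30, 17), (37, 15), (44, 14), (51, 29), (51, 12), (58, 34), (58, 11)] [ -10.   32.  -18. -102.  -43.  117.]
     C [(30, 28), (37, 25), (44, 26)] [  5.  29.  -8. -55. -37.  48.]
-30 up
     A [(30, 18), (37, 15), (44, 14), (51, 13), (58, 32), (58, 11)] [ -8.  27. -16. -97. -41. 109.]
     C [(30, 29), (37, 26), (44, 25), (51, 27)] [  6.  25.  -7. -51. -39.  42.]
-30 out
     A [(30, 9), (37, 7), (44, 5), (51, 4), (58, 34), (58, 2)] [-11.  20. -26. -98. -43. 112.]
     C [(30, 28), (37, 25), (44, 25), (51, 28)] [  7.  17. -16. -52. -37.  43.]
-30 back
     A [(58, 29)] [-11.  10. -32. -94. -43. 106.]
     C [(30, 28), (30, 3), (37, 25), (44, 25), (51, 28)] [ 10.   8. -23. -49. -37.  37.]
-30 roll
     A [(44, 28), (51, 24), (58, 19)] [ -28.   25.  -33. -100.  -37.  111.]
     C [(30, 21), (37, 23)] [-21.  23. -29. -86. -32.  89.]
-30 r0
     A [(30, 5), (37, 15), (37, 5), (44, 23), (51, 20), (58, 15)] [ -16.   26.  -34. -115.  -32.  118.]
     C [(30, 12)] [ -1.  22. -26. -76. -21.  60.]
-15 G
     A [(30, 4), (37, 6), (44, 6), (51, 11), (51, 0), (58, 23)] [  -9.   29.  
[... 1900 characters left out ...]
   29.  -23.   83.  -45. -118.]
30 G
     B [(30, 21), (37, 16), (37, 35), (44, 3), (44, 35), (51, 36), (58, 27)] [ 26.  32. -10.  81. -46. -96.]
30 up
     B [(30, 22), (37, 18), (44, 9), (44, 36), (51, 37), (58, 31)] [ 25.  28.  -9.  77. -46. -90.]
30 out
     B [(30, 14), (37, 10), (44, 7), (44, 38), (51, 1), (51, 40), (58, 32)] [ 29.  21. -17.  77. -49. -93.]
30 back
     B [(30, 10), (37, 5), (44, 2), (44, 41), (51, 39), (58, 36)] [ 28.  12. -21.  65. -50. -76.]
30 roll
     B [(30, 4), (37, 1), (37, 39), (44, 39), (51, 36), (58, 30)] [ 11.  28. -21.  67. -48. -89.]
30 r0
     B [(30, 14), (37, 10), (44, 8), (44, 47), (51, 5), (51, 44), (58, 4), (58, 39)] [ 23.  33. -14.  67. -57. -99.]
```

```bash
cat > /tmp/d.py <<'E'
from h import *
np.set_printoptions(precision=0,suppress=True,linewidth=220)
s=[[23,33,-14,67,-57,-99],[11,28,-21,67,-48,-89],[21,27,-15,88,-28,-100],[15,15,-30,70,-25,-90],[0,20,-25,30,-20,-50]]
C=np.array([.484,-.133,.054]);ur=yawv(-17.5)
for sk in(15,20,25,30):
  S=Ro.from_euler("y",sk,degrees=True).as_matrix()
  for nm,p in(("roll",C+.095*ur),("r0",C+.2*ur),("up",C+.095*ur+[0,0,.12])):
    for t in(26,30,34,38):print(sk,nm,t,*[(x,min((x-LO)[:5].min(),(HI-x)[:5].min()).round()) for x in ik(p,Rt(-17.5,t)@S,s)])
im=cv2.imread("pics/top0.png");
for c,b,m in blobs(np.ascontiguousarray(im[:,:,::-1]),(22,120,90),(33,255,255),100):
    q=cv2.minAreaRect(np.argwhere(m)[:,::-1].astype(np.float32));print(c,b,[plane("top",v,.06).round(3) for v in cv2.boxPoints(q)])
E
python3 /tmp/d.py
```

```text
15 roll 26 (array([   1.,   20.,  -59.,  112.,  -24., -131.]), np.float64(2.0))
15 roll 30
15 roll 34
15 roll 38
15 r0 26 (array([  22.,   24.,  -53.,   85.,  -28., -124.]), np.float64(8.0))
15 r0 30 (array([  19.,   24.,  -55.,   97.,  -30., -135.]), np.float64(6.0))
15 r0 34 (array([  17.,   24.,  -56.,  108.,  -33., -144.]), np.float64(5.0))
15 r0 38 (array([  15.,   25.,  -57.,  115.,  -37., -151.]), np.float64(2.0))
15 up 26 (array([ 20.,   9., -51.,  58., -33., -92.]), np.float64(10.0))
15 up 30 (array([  17.,    8.,  -55.,   72.,  -31., -103.]), np.float64(6.0))
15 up 34 (array([  12.,    7.,  -58.,   87.,  -30., -115.]), np.float64(3.0))
15 up 38 (array([   7.,    7.,  -60.,  102.,  -30., -126.]), np.float64(1.0))
20 roll 26 (array([   9.,   22.,  -58.,   98.,  -30., -126.]), np.float64(3.0))
20 roll 30 (array([   5.,   22.,  -60.,  110.,  -32., -136.]), np.float64(1.0))
20 roll 34
20 roll 38
20 r0 26 (array([  27.,   26.,  -50.,   74.,  -34., -119.]), np.float64(11.0))
20 r0 30 (array([  25.,   26.,  -53.,   85.,  -35., -129.]), np.float64(9.0))
20 r0 34 (array([  23.,   26.
[... 1800 characters left out ...]
([  33.,   30.,  -49.,   74.,  -46., -129.]), np.float64(12.0))
30 r0 38 (array([  32.,   31.,  -51.,   80.,  -48., -136.]), np.float64(10.0))
30 up 26 (array([ 27.,  15., -47.,  54., -50., -96.]), np.float64(15.0))
30 up 30 (array([  27.,   14.,  -50.,   61.,  -49., -104.]), np.float64(12.0))
30 up 34 (array([  26.,   14.,  -52.,   68.,  -48., -111.]), np.float64(9.0))
30 up 38 (array([  24.,   14.,  -55.,   76.,  -49., -119.]), np.float64(6.0))
[288. 242.] [268 226  42  32 858] [array([0., 0., 0.]), array([0., 0., 0.]), array([0., 0., 0.]), array([0., 0., 0.])]
[365. 258.] [352 239  27  38 913] [array([ 0., -0.,  0.]), array([ 0., -0.,  0.]), array([ 0., -0.,  0.]), array([ 0., -0.,  0.])]
```

```bash
cat >> h.py <<'E'
def det(j):
    j=np.asarray(j,float);J=[]
    p0,R0=fk(j,PK)
    for i in range(6):
        d=j.copy();d[i]+=.01;p,R=fk(d,PK);J.append(np.r_[(p-p0),Ro.from_matrix(R@R0.T).as_rotvec()]/np.radians(.01))
    return np.linalg.det(np.array(J).T)
def sk(R,s):return R@Ro.from_euler("y",s,degrees=True).as_matrix()
def track(wps,seed,n=6):
    """wps: (name,grip,yaw,tilt,skew); returns joints by continuation"""
    j=np.array(seed,float);prev=None
    for w in wps:
        cur=np.array([*w[1],*w[2:]],float)
        for a in(np.linspace(0,1,n+1)[1:] if prev is not None else [1]):
            v=cur if prev is None else prev+(cur-prev)*a
            R=sk(Rt(v[3],v[4]),v[5]);t=v[:3]+GO*R[:,2]
            q=least_squares(lambda x:np.r_[(fk(x*30,PK)[0]-t)*5,(fk(x*30,PK)[1]@Q-R).ravel()],j/30,method="lm")
            dj=np.abs(q.x*30-j).max();j=q.x*30
            if np.abs(q.fun).max()>1e-3:print("FAIL",w[0],a)
        prev=cur;m=min((j-LO).min(),(HI-j).min())
        print(w[0],w[3],w[4],j.round(0),"margin",round(m),"det",round(det(j),4),"lastdj",round(dj))
    return j
G=np.array([.652,.120,.085])-.006*yawv(4.5);C=np.array([.484,-.133,.054]);US=yawv(4.5);UR=yawv(-17.5)
E
cat > /tmp/e.py <<'E'
from h import *
np.set_printoptions(suppress=True,linewidth=200)
cur=r.sense()["joints"];print("start",det([-57.5,22,.45,0,-68.4,-14.8]),"cur",det(cur))
for S in(20,25,30):
    W=[("back",G+[-.15,0,.1],4.5,50,S),("out",G+[-.08,0,.06],4.5,50,S),("pre",G-.08*sk(Rt(4.5,50),S)[:,2],4.5,50,S),("G",G,4.5,50,S),("up",G+[0,0,.04],4.5,50,S),("out",G+[-.08,0,.06],4.5,50,S),("back",G+[-.15,0,.1],4.5,50,S),
    ("r0hi",C+.2*UR+[0,0,.06],-17.5,40,S),("r0",C+.2*UR,-17.5,40,S),("r",C+.095*UR,-17.5,40,S),("r30",C+.095*UR,-17.5,30,S),("rup",C+.095*UR+[0,0,.12],-17.5,40,S),("back",G+[-.15,0,.1],4.5,50,S),("up",G+[0,0,.04],4.5,50,S)]
    track(W,[28,12,-21,65,-50,-76])
B2=np.array([28,12,-21,65,-50,-76.])
print([round(det(cur+(B2-cur)*a),4) for a in np.linspace(0,1,11)])
st=np.array([-57.5,22,.45,0,-68.4,-14.8]);print([round(det(st+(B2-st)*a),4) for a in np.linspace(0,1,11)])
E
python3 /tmp/e.py
```

```text
start -0.13412040282407214 cur -0.006390671168586044
back 50 20 [  18.    8.  -63.  129.  -40. -146.] margin -11 det -0.0247 lastdj 70
out 50 20 [  12.   18.  -56.  138.  -40. -151.] margin -21 det -0.0373 lastdj 2
pre 50 20 [  15.   21.  -54.  135.  -42. -151.] margin -17 det -0.044 lastdj 1
G 50 20 [   8.   30.  -48.  144.  -42. -155.] margin -27 det -0.0557 lastdj 1
up 50 20 [   9.   25.  -47.  140.  -39. -150.] margin -22 det -0.0523 lastdj 1
out 50 20 [  12.   18.  -56.  138.  -40. -151.] margin -21 det -0.0373 lastdj 1
back 50 20 [  18.    8.  -63.  129.  -40. -146.] margin -11 det -0.0247 lastdj 2
r0hi 40 20 [  26.   20.  -55.   91.  -42. -137.] margin 6 det -0.0424 lastdj 6
r0 40 20 [  21.   27.  -57.  105.  -42. -149.] margin 4 det -0.0434 lastdj 2
r 40 20 [   0.   24.  -63.  130.  -42. -154.] margin -13 det -0.0326 lastdj 4
r30 30 20 [   5.   22.  -60.  110.  -32. -136.] margin 1 det -0.0304 lastdj 4
rup 40 20 [  13.    9.  -60.   96.  -37. -127.] margin 2 det -0.0293 lastdj 2
back 50 20 [  18.    8.  -63.  129.  -40. -146.] margin -11 det -0.0247 lastdj 5
up 50 20 [   9.  
[... 2023 characters left out ...]
 3
rup 40 30 [  24.   14.  -56.   79.  -49. -123.] margin 5 det -0.0428 lastdj 2
back 50 30 [  34.   13.  -62.  103.  -51. -139.] margin -1 det -0.0354 lastdj 4
up 50 30 [  20.   28.  -48.  118.  -48. -142.] margin -1 det -0.0652 lastdj 3
[np.float64(-0.0064), np.float64(-0.0118), np.float64(-0.0182), np.float64(-0.0256), np.float64(-0.0337), np.float64(-0.0424), np.float64(-0.0515), np.float64(-0.0608), np.float64(-0.0701), np.float64(-0.0795), np.float64(-0.0886)]
[np.float64(-0.1341), np.float64(-0.1289), np.float64(-0.1239), np.float64(-0.119), np.float64(-0.1142), np.float64(-0.1096), np.float64(-0.1053), np.float64(-0.101), np.float64(-0.0969), np.float64(-0.0928), np.float64(-0.0886)]
```

```bash
cat >> h.py <<'E'
def ik(grip,R,seeds):
    t=np.asarray(grip)+GO*R[:,2];out=[];w=lambda a:(a+180)%360-180
    for s in seeds:
        q=least_squares(lambda x:np.r_[(fk(x*30,PK)[0]-t)*5,(fk(x*30,PK)[1]@Q-R).ravel()],np.asarray(s)/30,method="lm",max_nfev=300);x=w(q.x*30)
        if np.abs(q.fun).max()>1e-3:continue
        if x[3]>117.6:x[3]-=360
        if (x[:5]>LO[:5]).all() and (x[:5]<HI[:5]).all() and not any(np.abs(x-o).max()<2 for o in out):out.append(x)
    return out
E
cat > /tmp/c.py <<'E'
from h import *
np.set_printoptions(precision=0,suppress=True,linewidth=220)
rng=np.random.default_rng(1)
base=np.r_[rng.uniform([-40,0,-60,-175,-60,-170],[60,40,10,110,-12,170],(16,6)),[[25,24,-50,90,-45,-140],[-5,25,-25,-10,-20,20],[-6,27,-31,-154,-19,163],[-25,22,-50,-165,-30,170]]]
from multiprocessing import Pool
def one(a):
    S,nm,p,yw=a;o=f"{S} {nm}\n";best={}
    for t in(20,30,40,50,60):
      for x in ik(p,sk(Rt(yw,t),S),base):
        m=min((x-LO)[:5].min(),(HI-x)[:5].min());k="A" if x[3]<-90 else "C" if x[3]<30 else "B"
        best.setdefault(k,[]).append((t,round(m),x))
    for k in sorted(best):o+=f"   {k} {[(t,m) for t,m,_ in best[k]]} {max(best[k],key=lambda a:a[1])[2]}\n"
    return o
L=[(S,nm,p,yw) for S in(-40,-25,-12,0,12,25,40) for nm,p,yw in(("G",G,4.5),("up",G+[0,0,.04],4.5),("back",G+[-.15,0,.1],4.5),("roll",C+.095*UR,-17.5),("r0",C+.2*UR,-17.5))]
with Pool() as P:
    for o in P.imap(one,L):print(o,end="")
E
time python3 /tmp/c.py
```

```text
-40 G
   A [(60, 45)] [-12.  36. -14. -96. -54. 115.]
   C [(20, 45), (30, 40), (40, 38), (50, 40)] [  2.  33.  -0. -54. -54.  43.]
-40 up
   A [(60, 44)] [-11.  31. -13. -93. -53. 109.]
   C [(20, 47), (30, 42), (40, 39), (50, 40)] [  2.  30.   1. -52. -56.  39.]
-40 back
   A [(60, 32)] [-15.  15. -29. -91. -56. 109.]
   C [(20, 45), (30, 42), (40, 39), (50, 36)] [  3.  14. -16. -52. -56.  38.]
-40 roll
   A [(50, 29), (60, 25)] [-34.  31. -32. -99. -52. 121.]
   C [(20, 36), (30, 35), (40, 33)] [-18.  26. -21. -65. -45.  57.]
-40 r0
   A [(40, 31), (50, 26), (60, 21)] [-16.  27. -29. -99. -40. 100.]
   C [(20, 29), (30, 27)] [ -6.  25. -21. -70. -38.  51.]
-25 G
   A [(50, 22), (60, 32)] [ -11.   32.  -21. -111.  -41.  127.]
   C [(20, 29), (30, 21), (40, 18)] [ 11.  29.  -7. -38. -38.  25.]
-25 up
   A [(60, 29)] [  -9.   27.  -19. -105.  -38.  118.]
   C [(20, 32), (30, 23), (40, 18), (50, 20)] [ 12.  26.  -6. -35. -41.  21.]
-25 back
   A [(60, 27)] [ -11.    9.  -34. -100.  -39.  113.]
   C [(20, 31), (30, 21), (40, 16), (50, 19)] [ 16.   8. -22. -33. -40.  15.]
-25 roll
   A 
[... 1675 characters left out ...]
0, 2)] [ 43.  12. -44.  46. -46. -80.]
25 roll
   B [(20, 9), (30, 3)] [  19.   24.  -53.   69.  -34. -107.]
25 r0
   B [(20, 19), (30, 11), (40, 6), (50, 3), (60, 1)] [  33.   29.  -42.   52.  -40. -101.]
40 G
   B [(20, 31), (30, 24), (40, 19), (50, 13), (60, 5)] [ 35.  36. -30.  61. -52. -88.]
40 up
   B [(20, 33), (30, 26), (40, 20), (50, 17), (60, 7)] [ 35.  33. -28.  57. -55. -83.]
40 back
   B [(20, 20), (30, 13), (40, 8), (50, 3)] [ 47.  19. -41.  48. -60. -87.]
40 roll
   B [(20, 15), (30, 9), (40, 5), (50, 2)] [  27.   31.  -46.   57.  -50. -104.]
40 r0
   B [(20, 27), (30, 20), (40, 16), (50, 12), (60, 10)] [ 37.  36. -35.  45. -57. -99.]
real	0m14.012s
user	0m52.675s
sys	0m0.096s
```

```bash
cat >> h.py <<'E'
G=np.array([.652,.120,.085])-.013*US
def sim(grip,R,N,start=None,j0=None):
    s=r.sense();T0=np.eye(4);T0[:3,:3],T0[:3,3]=(s["ee_rot"],s["tcp_pos"]) if start is None else start
    R1,p1=go(grip,R,N,start);T1=np.eye(4);T1[:3,:3]=R1;T1[:3,3]=p1
    S=expm(np.real(logm(np.linalg.inv(T0)@T1))/N);j=np.array(s["joints"] if j0 is None else j0,float);T=T0;mm=999;dm=0
    for i in range(N):
        T=T@S;q=least_squares(lambda x:np.r_[(fk(x*30,PK)[0]-T[:3,3])*5,(fk(x*30,PK)[1]@Q-T[:3,:3]).ravel()],j/30,method="lm")
        dm=max(dm,np.abs(q.x*30-j).max());j=q.x*30;mm=min(mm,(j-LO).min(),(HI-j).min())
        if np.abs(q.fun).max()>1e-2:print("FAIL",i)
    print("   minmargin",round(mm,1),"maxstep",round(dm,1),"end",j.round(0));return (R1,p1),j
E
cat > /tmp/f.py <<'E'
from h import *
S=30
for t in(30,35):
    W=[("back",G+[-.12,0,.07],4.5,t,S),("pre",G-.08*sk(Rt(4.5,t),S)[:,2],4.5,t,S),("G",G,4.5,t,S),("up",G+[0,0,.04],4.5,t,S),("out",G+[-.08,0,.06],4.5,t,S),("back",G+[-.12,0,.07],4.5,t,S),
    ("r0hi",C+.19*UR+[0,0,.06],-17.5,28,S),("r0",C+.19*UR,-17.5,28,S),("r",C+.088*UR,-17.5,28,S),("rup",C+.088*UR+[0,0,.09],-17.5,28,S),("back",G+[-.15,0,.05],4.5,t,S),("up",G+[0,0,.04],4.5,t,S)]
    track(W,[35,20,-40,70,-45,-90])
R=sk(Rt(4.5,32),S)
b=G-.09*R[:,2]
a,j=sim(b+[-.02,0,.02],R,12)
E
python3 /tmp/f.py
```

```text
back 30 30 [  37.   17.  -51.   73.  -43. -105.] margin 10 det -0.0459 lastdj 15
pre 30 30 [  36.   24.  -40.   71.  -44. -101.] margin 21 det -0.0647 lastdj 2
G 30 30 [  26.   30.  -41.   87.  -39. -110.] margin 20 det -0.062 lastdj 3
up 30 30 [  28.   27.  -39.   79.  -40. -102.] margin 22 det -0.0636 lastdj 1
out 30 30 [  33.   20.  -47.   76.  -42. -105.] margin 14 det -0.0514 lastdj 1
back 30 30 [  37.   17.  -51.   73.  -43. -105.] margin 10 det -0.0459 lastdj 1
r0hi 28 30 [  35.   24.  -43.   56.  -49. -108.] margin 18 det -0.0622 lastdj 3
r0 28 30 [  33.   30.  -47.   65.  -44. -118.] margin 14 det -0.054 lastdj 2
r 28 30 [  18.   26.  -56.   85.  -40. -124.] margin 5 det -0.0394 lastdj 4
rup 28 30 [  25.   17.  -51.   64.  -46. -105.] margin 10 det -0.0465 lastdj 3
back 30 30 [  38.   16.  -55.   77.  -42. -112.] margin 6 det -0.0394 lastdj 2
up 30 30 [  28.   27.  -39.   79.  -40. -102.] margin 22 det -0.0636 lastdj 3
back 35 30 [  34.   16.  -54.   84.  -43. -116.] margin 7 det -0.0428 lastdj 26
pre 35 30 [  33.   24.  -44.   83.  -43. -112.] margin 17 det -0.0604 lastdj 2
[... 232 characters left out ...]
 1
back 35 30 [  34.   16.  -54.   84.  -43. -116.] margin 7 det -0.0428 lastdj 1
r0hi 28 30 [  35.   24.  -43.   56.  -49. -108.] margin 18 det -0.0622 lastdj 4
r0 28 30 [  33.   30.  -47.   65.  -44. -118.] margin 14 det -0.054 lastdj 2
r 28 30 [  18.   26.  -56.   85.  -40. -124.] margin 5 det -0.0394 lastdj 4
rup 28 30 [  25.   17.  -51.   64.  -46. -105.] margin 10 det -0.0465 lastdj 3
back 35 30 [  35.   16.  -58.   88.  -43. -122.] margin 3 det -0.0371 lastdj 4
up 35 30 [  25.   27.  -42.   91.  -40. -114.] margin 19 det -0.0621 lastdj 3
x12 turn [-0.153  0.359 -0.047] shift [-0.0034  0.0007  0.01  ] degs/row 2.36
   minmargin 5.8 maxstep 13.2 end [  38.   21.  -42.   70.  -46. -102.]
```

```bash
python3 -m handwheel '[[[-0.15,0.36,-0.05,-0.0034,0.0007,0.01,0.087],[-0.15,0.36,-0.05,-0.0034,0.0007,0.01,0.087],[-0.15,0.36,-0.05,-0.0034,0.0007,0.01,0.087],[-0.15,0.36,-0.05,-0.0034,0.0007,0.01,0.087],[-0.15,0.36,-0.05,-0.0034,0.0007,0.01,0.087],[-0.15,0.36,-0.05,-0.0034,0.0007,0.01,0.087],[-0.15,0.36,-0.05,-0.0034,0.0007,0.01,0.087],[-0.15,0.36,-0.05,-0.0034,0.0007,0.01,0.087],[-0.15,0.36,-0.05,-0.0034,0.0007,0.01,0.087],[-0.15,0.36,-0.05,-0.0034,0.0007,0.01,0.087],[-0.15,0.36,-0.05,-0.0034,0.0007,0.01,0.087],[-0.15,0.36,-0.05,-0.0034,0.0007,0.01,0.087]]]'
cat > /tmp/g.py <<'E'
from h import *
print(r.sense()["joints"].round(1))
R=sk(Rt(4.5,32),30)
a,j=sim(G-.09*R[:,2],R,4);sim(G-.06*R[:,2],R,4);sim(G,R,8)
E
python3 /tmp/g.py
```

```text
time_s: 4.3
tcp_pos: [0.5973, 0.1416, 0.1578]
ee_rot: [[-0.192, -0.844, 0.501], [-0.884, -0.073, -0.462], [0.427, -0.531, -0.732]]
wrist_force: [0.2, -1.0, -0.7]
gripper_width: 1.002
gripper_force: 0.0
[  38.4   20.5  -42.5   70.5  -45.6 -102.3]
x4 turn [-0.011 -0.001  0.012] shift [-0.0028 -0.0016  0.0065] degs/row 0.1
   minmargin 19.1 maxstep 0.8 end [  36.   23.  -41.   74.  -44. -104.]
x4 turn [-0.011 -0.001  0.012] shift [-0.0028 -0.0015  0.014 ] degs/row 0.1
   minmargin 18.9 maxstep 2.3 end [  32.   26.  -42.   80.  -42. -108.]
x8 turn [-0.005 -0.     0.006] shift [-0.0014 -0.0007  0.0145] degs/row 0.05
   minmargin 18.3 maxstep 2.7 end [  25.   30.  -42.   92.  -39. -114.]
```

```bash
python3 -m handwheel '[[[-0.011,0,0.012,-0.0028,-0.0015,0.014,0.087],[-0.011,0,0.012,-0.0028,-0.0015,0.014,0.087],[-0.011,0,0.012,-0.0028,-0.0015,0.014,0.087],[-0.011,0,0.012,-0.0028,-0.0015,0.014,0.087],[0,0,0,0,0,0,0.087]]]' >/dev/null
python3 - <<'E'
from h import *
R=sk(Rt(4.5,32),30);sim(G,R,5);s=r.sense()
gp=s["tcp_pos"]-GO*s["ee_rot"][:,2]
im=cams.capture("scene")[130:290,200:400];cv2.imwrite("pics/p1.png",cv2.resize(im,None,fx=3.7,fy=3.7,interpolation=cv2.INTER_CUBIC)[:,:,::-1])
E
```

```text
x5 turn [ 0.004 -0.001 -0.001] shift [-0.0001 -0.0002  0.0117] degs/row 0.02
   minmargin 19.0 maxstep 2.4 end [  25.   30.  -42.   92.  -39. -114.]
```

View pics/p1.png

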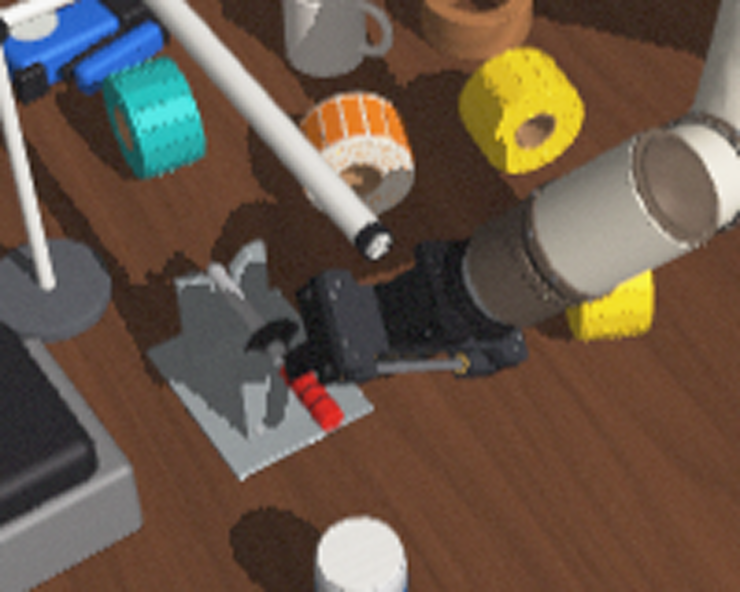

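```bash
python3 -m handwheel '[[[0,0,0,0,0,0.0117,0.087],[0,0,0,0,0,0.0117,0.087],[0,0,0,0,0,0.0117,0.087],[0,0,0,0,0,0.0117,0.087],[0,0,0,0,0,0.0117,0.087],[0,0,0,0,0,0,0.087]]]'; python3 - <<'E'
from h import *
s=r.sense();gp=s["tcp_pos"]-GO*s["ee_rot"][:,2];print(gp,G,s["ee_rot"].T@(G-gp))
im=cams.capture("scene")
for c,b,m in blobs(im,(0,170,80),(5,255,255)):
    if 270<c[0]<300 and 220<c[1]<260:print(c,b)
E
```

```text
time_s: 5.45
tcp_pos: [0.6615, 0.0985, 0.0723]
ee_rot: [[-0.198, -0.845, 0.496], [-0.884, -0.064, -0.462], [0.423, -0.53, -0.735]]
wrist_force: [-1.0, 0.0, -0.1]
gripper_width: 1.001
gripper_force: 0.0
[0.65223814 0.10719251 0.08605989] [0.65301997 0.10704007 0.085     ] [-4.67896900e-04 -8.87408624e-05  1.23735534e-03]
[288.2 241.6] [284 238   9   8  40]
```

```bash
python3 -m handwheel '[[[0,0,0,0,0,0.001,0.05],[0,0,0,0,0,0,0.03],[0,0,0,0,0,0,0.01],[0,0,0,0,0,0,0.01],[0,0,0,0,0,0,0.01],[0,0,0,0,0,0,0.01],[0,0,0,0,0,0,0.01],[0,0,0,0,0,0,0.01]]]'; python3 - <<'E'
from h import *
s=r.sense();gp=s["tcp_pos"]-GO*s["ee_rot"][:,2];print(gp,s["wrist_force"],s["gripper_width"]*87)
E
```

```text
time_s: 6.3
tcp_pos: [0.6623, 0.0987, 0.0718]
ee_rot: [[-0.198, -0.845, 0.497], [-0.885, -0.064, -0.462], [0.422, -0.531, -0.735]]
wrist_force: [0.9, -0.7, -0.1]
gripper_width: 0.357
gripper_force: 0.0
[0.65302268 0.10737139 0.08549344] [ 0.89207121 -0.7026897  -0.07693308] 31.021021560678285
```

```bash
python3 -m handwheel '[[[0,0,0,0,0,0,0.01],[0,0,0,0,0,0,0.0],[0,0,0,0,0,0,0.0],[0,0,0,0,0,0,0.0],[0,0,0,0,0,0,0]]]'; python3 - <<'E'
from h import *
s=r.sense();gp=s["tcp_pos"]-GO*s["ee_rot"][:,2];print(gp,s["wrist_force"],s["gripper_width"]*87)
e=s["ee_rot"]
f=lambda v:(e.T@np.array(v)).round(4)
print("up .06/8",f([0,0,.0075]),"up+back", f(np.array([-.12,0,.02])/8))
E
```

```text
time_s: 6.8
tcp_pos: [0.6623, 0.0988, 0.0717]
ee_rot: [[-0.198, -0.845, 0.497], [-0.885, -0.064, -0.461], [0.422, -0.531, -0.735]]
wrist_force: [-0.0, 0.5, -1.2]
gripper_width: 0.243
gripper_force: 30.0
[0.65299235 0.10738248 0.08546667] [-0.01939103  0.46386548 -1.16395426] 21.14981076957648
up .06/8 [ 0.0032 -0.004  -0.0055] up+back [ 0.004   0.0113 -0.0093]
```

```bash
python3 -m handwheel '[[[0,0,0,0.0017,-0.0021,-0.0029,0],[0,0,0,0.0034,-0.0042,-0.0059,0],[0,0,0,0.0034,-0.0042,-0.0059,0],[0,0,0,0.0034,-0.0042,-0.0059,0],[0,0,0,0.0034,-0.0042,-0.0059,0],[0,0,0,0.0034,-0.0042,-0.0059,0],[0,0,0,0.004,0.0113,-0.0093,0],[0,0,0,0.004,0.0113,-0.0093,0],[0,0,0,0.004,0.0113,-0.0093,0],[0,0,0,0.004,0.0113,-0.0093,0],[0,0,0,0.004,0.0113,-0.0093,0],[0,0,0,0.004,0.0113,-0.0093,0]]]'; python3 - <<'E'
from h import *
s=r.sense();print((s["tcp_pos"]-GO*s["ee_rot"][:,2]),s["joints"].round(1))
R=sk(Rt(-17.5,28),30)
a,j=sim(C+.20*UR+[0,0,.06],R,12)
for k,p in(("r0",C+.20*UR),("r",C+.088*UR)):a,j=sim(p,R,10,a,j)
im=cams.capture("top");t=cams.capture("scene");cv2.imwrite("pics/t2.png",im[:,:,::-1]);cv2.imwrite("pics/s2.png",t[:,:,::-1])
E
```

```text
time_s: 8.0
tcp_pos: [0.5708, 0.0987, 0.131]
ee_rot: [[-0.198, -0.845, 0.497], [-0.885, -0.064, -0.461], [0.422, -0.531, -0.735]]
wrist_force: [0.1, 0.5, -1.4]
gripper_width: 0.239
gripper_force: 30.0
[0.56150115 0.10737554 0.1447688 ] [  32.8   19.1  -50.1   81.   -41.7 -110.5]
x12 turn [-0.18   0.154  0.2  ] shift [0.0032 0.0025 0.0036] degs/row 1.86
   minmargin 11.8 maxstep 2.7 end [  36.   25.  -42.   55.  -50. -107.]
x10 turn [0. 0. 0.] shift [-0.0026  0.0028  0.0046] degs/row 0.0
   minmargin 15.5 maxstep 1.0 end [  34.   30.  -46.   63.  -45. -117.]
x10 turn [0. 0. 0.] shift [0.0097 0.     0.0056] degs/row 0.0
   minmargin 4.8 maxstep 2.5 end [  18.   26.  -56.   85.  -40. -124.]
```

View pics/t2.png

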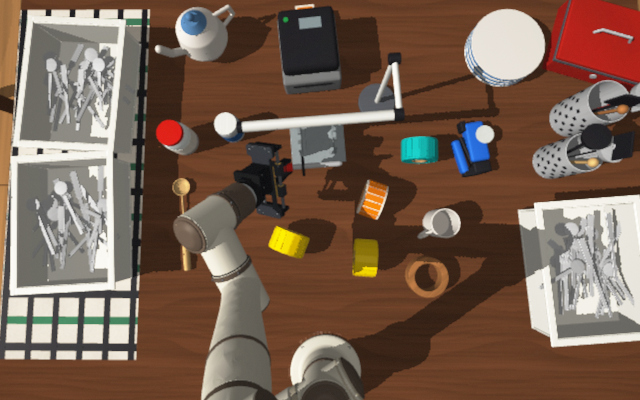

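```bash
python3 -m handwheel '[[[-0.18,0.154,0.2,0.0032,0.0025,0.0036,0],[-0.18,0.154,0.2,0.0032,0.0025,0.0036,0],[-0.18,0.154,0.2,0.0032,0.0025,0.0036,0],[-0.18,0.154,0.2,0.0032,0.0025,0.0036,0],[-0.18,0.154,0.2,0.0032,0.0025,0.0036,0],[-0.18,0.154,0.2,0.0032,0.0025,0.0036,0],[-0.18,0.154,0.2,0.0032,0.0025,0.0036,0],[-0.18,0.154,0.2,0.0032,0.0025,0.0036,0],[-0.18,0.154,0.2,0.0032,0.0025,0.0036,0],[-0.18,0.154,0.2,0.0032,0.0025,0.0036,0],[-0.18,0.154,0.2,0.0032,0.0025,0.0036,0],[-0.18,0.154,0.2,0.0032,0.0025,0.0036,0]]]' >/dev/null; python3 - <<'E'
from h import *
s=r.sense();e=s["ee_rot"];gp=s["tcp_pos"]-GO*e[:,2]
ax=sk(e,-30)[:,0];print("grip",gp,"target",C+.2*UR+[0,0,.06],"tipdir",ax,-UR)
tip=gp+.148*ax
T=cams.capture("top");S=cams.capture("scene")
print("pred tip px",proj("top",tip),proj("scene",tip))
a,b=proj("top",tip)[0].astype(int),proj("scene",tip)[0].astype(int)
o=[cv2.resize(im[y-35:y+35,x-38:x+38],None,fx=5,fy=5,interpolation=cv2.INTER_CUBIC) for im,(x,y) in((T,a),(S,b))]
cv2.imwrite("pics/c3.png",np.hstack(o)[:,:,::-1]);print(a-[38,35],b-[38,35])
E
```

```text
grip [0.54603865 0.05776195 0.11402169] target [0.54414116 0.05774339 0.114     ] tipdir [-3.02757530e-01 -9.53067325e-01 -7.43128211e-04] [-0.3007058  -0.95371695 -0.        ]
pred tip px [[356.82800068 191.71092253]] [[297.49320548 168.1336455 ]]
[318 156] [259 133]
```

View pics/c3.png

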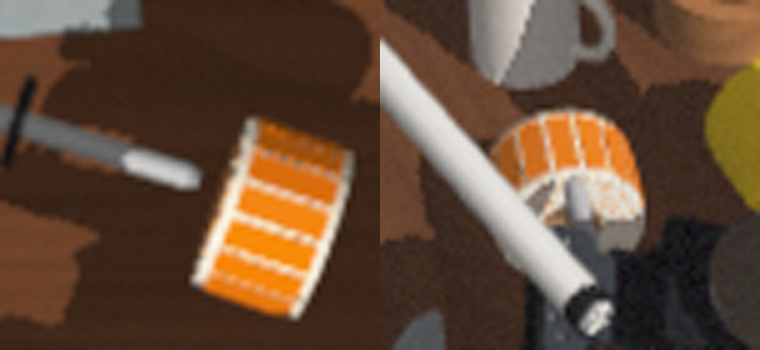

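```bash
cat > /tmp/k.py <<'E'
from h import *
R=sk(Rt(-17.5,28),30)
a,j=sim(C+.20*UR,R,8);a,j=sim(C+.088*UR,R,12,a,j)
E
python3 /tmp/k.py
```

```text
x8 turn [ 0.001 -0.    -0.001] shift [-0.0032  0.0037  0.0057] degs/row 0.01
   minmargin 15.5 maxstep 1.3 end [  34.   30.  -46.   63.  -45. -117.]
x12 turn [0. 0. 0.] shift [0.0081 0.     0.0047] degs/row 0.0
   minmargin 4.8 maxstep 2.1 end [  18.   26.  -56.   85.  -40. -124.]
```

```bash
python3 -m handwheel '[[[0,0,0,-0.0032,0.0037,0.0057,0],[0,0,0,-0.0032,0.0037,0.0057,0],[0,0,0,-0.0032,0.0037,0.0057,0],[0,0,0,-0.0032,0.0037,0.0057,0],[0,0,0,-0.0032,0.0037,0.0057,0],[0,0,0,-0.0032,0.0037,0.0057,0],[0,0,0,-0.0032,0.0037,0.0057,0],[0,0,0,-0.0032,0.0037,0.0057,0],[0,0,0,0,0,0,0]]]'; python3 - <<'E'
from h import *
R=sk(Rt(-17.5,28),30);s=r.sense();e=s["ee_rot"];gp=s["tcp_pos"]-GO*e[:,2];ax=sk(e,-30)[:,0]
print(gp,C+.2*UR,ax,s["joints"].round(1));sim(C+.088*UR,R,12)
tip=gp+.148*ax;T=cams.capture("top");S=cams.capture("scene")
a,b=[proj(n,tip)[0].astype(int) for n in("top","scene")];print(proj("top",tip),proj("scene",tip),a-[38,35],b-[38,35])
o=[cv2.resize(im[y-35:y+35,x-38:x+38],None,fx=5,fy=5,interpolation=cv2.INTER_CUBIC) for im,(x,y) in((T,a),(S,b))]
cv2.imwrite("pics/c4.png",np.hstack(o)[:,:,::-1])
E
```

```text
time_s: 10.3
tcp_pos: [0.5481, 0.0458, 0.0387]
ee_rot: [[-0.484, -0.843, 0.236], [-0.755, 0.266, -0.6], [0.443, -0.468, -0.765]]
wrist_force: [1.1, -0.9, -0.8]
gripper_width: 0.244
gripper_force: 30.0
[0.54372993 0.05700898 0.05296181] [0.54414116 0.05774339 0.054     ] [-0.30156737 -0.95344414  0.00118123] [  33.5   30.2  -46.    63.7  -44.7 -117.3]
x12 turn [ 0.001 -0.001  0.   ] shift [ 0.0081 -0.0001  0.0046] degs/row 0.01
   minmargin 4.8 maxstep 2.0 end [  18.   26.  -56.   85.  -40. -124.]
[[355.41340979 194.22933557]] [[298.45571528 180.93356009]] [317 159] [260 145]
```

View pics/c4.png

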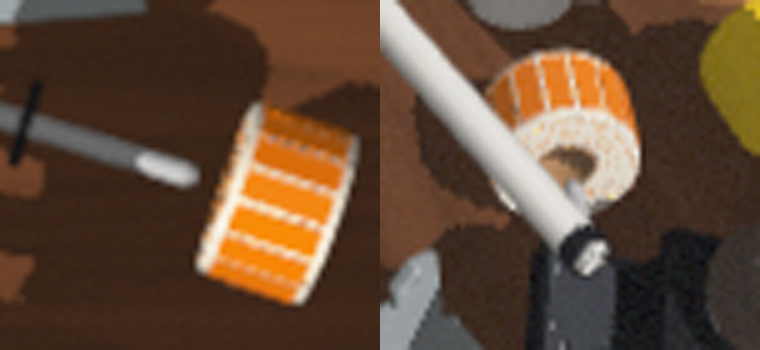

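```bash
python3 -m handwheel '[[[0,0,0,0.0081,0,0.0046,0],[0,0,0,0.0081,0,0.0046,0],[0,0,0,0.0081,0,0.0046,0],[0,0,0,0.0081,0,0.0046,0],[0,0,0,0.0081,0,0.0046,0],[0,0,0,0.0081,0,0.0046,0]]]'; python3 -c "
from h import *
s=r.sense();print(s['wrist_force'],s['moment']);sim(C+.088*UR,sk(Rt(-17.5,28),30),6)"
```

```text
time_s: 11.0
tcp_pos: [0.5312, -0.0079, 0.0402]
ee_rot: [[-0.485, -0.842, 0.237], [-0.755, 0.267, -0.599], [0.441, -0.47, -0.765]]
wrist_force: [0.4, -0.6, -1.0]
gripper_width: 0.243
gripper_force: 30.0
[ 0.41956199 -0.56258876 -0.96521745] [ 1.57458605e+00  6.21243613e-01 -1.41582744e-03]
x6 turn [ 0.001 -0.    -0.002] shift [0.0079 0.     0.0046] degs/row 0.01
   minmargin 4.8 maxstep 2.0 end [  18.   26.  -56.   85.  -40. -124.]
```

```bash
python3 -m handwheel '[[[0,0,0,0.0079,0,0.0046,0],[0,0,0,0.0079,0,0.0046,0],[0,0,0,0.0079,0,0.0046,0],[0,0,0,0.0079,0,0.0046,0],[0,0,0,0.0079,0,0.0046,0],[0,0,0,0.0079,0,0.0046,0],[0,0,0,0,0,0,0]]]'; python3 - <<'E'
from h import *
s=r.sense();e=s["ee_rot"];gp=s["tcp_pos"]-GO*e[:,2];ax=sk(e,-30)[:,0];print(gp,C+.088*UR,s["moment"])
tip=gp+.148*ax;T=cams.capture("top")
x,y=proj("top",gp+.088*ax)[0].astype(int);print(proj("top",[tip,gp+.0475*ax]),x-45,y-35)
cv2.imwrite("pics/c5.png",cv2.resize(T[y-35:y+35,x-45:x+45],None,fx=6,fy=6,interpolation=cv2.INTER_CUBIC)[:,:,::-1])
print("up/row10mm",e.T@[0,0,.01])
E
```

```text
time_s: 11.7
tcp_pos: [0.514, -0.0609, 0.0399]
ee_rot: [[-0.486, -0.842, 0.235], [-0.754, 0.268, -0.6], [0.442, -0.469, -0.765]]
wrist_force: [0.0, -0.3, -1.0]
gripper_width: 0.243
gripper_force: 30.0
[ 0.50962872 -0.04971257  0.0542021 ] [ 0.51046211 -0.04907291  0.054     ] [ 1.63899106  0.65006161 -0.02828572]
[[393.58901695 206.50242121]
 [359.31878559 195.58520563]] 328 164
up/row10mm [ 0.00441736 -0.00468999 -0.00764794]
```

View pics/c5.png

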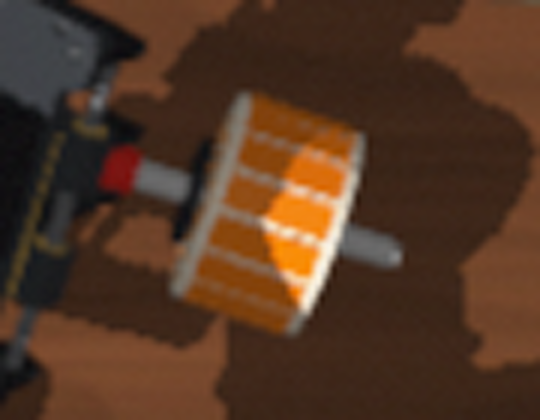

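```bash
python3 -m handwheel '[[[0,0,0,-0.0026,0,-0.0015,0],[0,0,0,0.0022,-0.0023,-0.0038,0],[0,0,0,0.0022,-0.0023,-0.0038,0],[0,0,0,0.0022,-0.0023,-0.0038,0],[0,0,0,0.0022,-0.0023,-0.0038,0],[0,0,0,0.0022,-0.0023,-0.0038,0],[0,0,0,0.0022,-0.0023,-0.0038,0],[0,0,0,0.0022,-0.0023,-0.0038,0],[0,0,0,0,0,0,0]]]'; python3 - <<'E'
from h import *
s=r.sense();e=s["ee_rot"];gp=s["tcp_pos"]-GO*e[:,2];ax=sk(e,-30)[:,0];print(gp,ax)
tip=gp+.148*ax;T=cams.capture("top");S=cams.capture("scene")
print(proj("top",tip),proj("scene",tip))
a=proj("top",gp+.09*ax)[0].astype(int);b=proj("scene",gp+.09*ax)[0].astype(int);print(a-[38,35],b-[38,35])
o=[cv2.resize(im[y-35:y+35,x-38:x+38],None,fx=5,fy=5,interpolation=cv2.INTER_CUBIC) for im,(x,y) in((T,a),(S,b))]
cv2.imwrite("pics/c6.png",np.hstack(o)[:,:,::-1])
E
```

```text
time_s: 12.65
tcp_pos: [0.5162, -0.0561, 0.0753]
ee_rot: [[-0.485, -0.841, 0.238], [-0.755, 0.266, -0.599], [0.44, -0.471, -0.765]]
wrist_force: [0.6, 0.5, -4.0]
gripper_width: 0.246
gripper_force: 30.0
[ 0.51169991 -0.04492536  0.08957668] [-0.30129798 -0.95352926 -0.00121531]
[[394.09094684 205.04721443]] [[292.58230619 151.10771396]]
[335 163] [257 127]
```

View pics/c6.png

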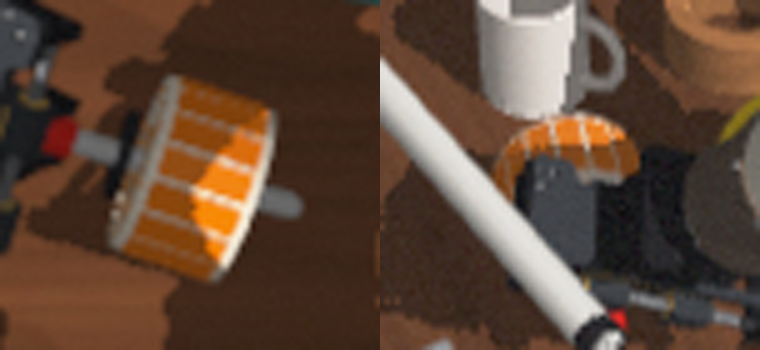

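```bash
cat >> h.py <<'E'
GP=np.array([.6530,.1074,.0855]);RS=sk(Rt(4.5,32),30)
E
python3 - <<'E'
from h import *
a,j=sim(GP+[-.16,0,.045],RS,16);a,j=sim(GP+[0,0,.043],RS,14,a,j)
s=r.sense();e=s["ee_rot"];gp=s["tcp_pos"]-GO*e[:,2];ax=sk(e,-30)[:,0]
T=cams.capture("top");S=cams.capture("scene")
for n,im in(("top",T),("scene",S)):
    print(n,"pred roll ctr",proj(n,gp+.088*ax-[0,0,.012]),[ (c,b) for c,b,m in blobs(im,(6,150,100),(17,255,255),30) if abs(c-proj(n,gp+.088*ax)[0]).max()<30])
E
```

```text
x16 turn [ 0.135 -0.114 -0.152] shift [-0.0066  0.0005 -0.0076] degs/row 1.4
   minmargin 3.4 maxstep 1.2 end [  38.   16.  -58.   82.  -43. -117.]
x14 turn [ 0. -0.  0.] shift [-0.0023 -0.0096  0.0058] degs/row 0.0
   minmargin 4.5 maxstep 1.4 end [  27.   27.  -40.   83.  -40. -106.]
top pred roll ctr [[372.41590882 198.74074248]] [(array([378.4, 187.1]), array([369, 179,  19,  17, 206], dtype=int32)), (array([375.5, 197.5]), array([367, 193,  18,  10,  96], dtype=int32)), (array([343.5, 199.5]), array([338, 194,  13,  11,  52], dtype=int32)), (array([373. , 204.5]), array([364, 200,  19,  10,  93], dtype=int32)), (array([369.6, 212.2]), array([360, 206,  20,  13, 146], dtype=int32))]
scene pred roll ctr [[295.7864029  165.93182942]] [(array([294.8, 154.7]), array([292, 151,   6,   9,  39], dtype=int32)), (array([302.9, 156.2]), array([298, 151,  11,  11,  71], dtype=int32)), (array([285.1, 157.6]), array([280, 152,  12,  14,  61], dtype=int32))]
```

```bash
python3 -m handwheel '[[[0.07,-0.06,-0.08,-0.0033,0.0003,-0.0038,0],[0.135,-0.114,-0.152,-0.0066,0.0005,-0.0076,0],[0.135,-0.114,-0.152,-0.0066,0.0005,-0.0076,0],[0.135,-0.114,-0.152,-0.0066,0.0005,-0.0076,0],[0.135,-0.114,-0.152,-0.0066,0.0005,-0.0076,0],[0.135,-0.114,-0.152,-0.0066,0.0005,-0.0076,0],[0.135,-0.114,-0.152,-0.0066,0.0005,-0.0076,0],[0.135,-0.114,-0.152,-0.0066,0.0005,-0.0076,0],[0,0,0,0,0,0,0]]]' && python3 -m handwheel '[[[0.135,-0.114,-0.152,-0.0066,0.0005,-0.0076,0],[0.135,-0.114,-0.152,-0.0066,0.0005,-0.0076,0],[0.135,-0.114,-0.152,-0.0066,0.0005,-0.0076,0],[0.135,-0.114,-0.152,-0.0066,0.0005,-0.0076,0],[0.135,-0.114,-0.152,-0.0066,0.0005,-0.0076,0],[0.135,-0.114,-0.152,-0.0066,0.0005,-0.0076,0],[0.135,-0.114,-0.152,-0.0066,0.0005,-0.0076,0],[0.135,-0.114,-0.152,-0.0066,0.0005,-0.0076,0],[0.07,-0.06,-0.08,-0.0033,0.0003,-0.0038,0],[0,0,0,0,0,0,0]]]'; cat > m.py <<'E'
from h import *
s=r.sense();e=s["ee_rot"];gp=s["tcp_pos"]-GO*e[:,2];ax=sk(e,-30)[:,0];print("gp",gp,"ax",ax,"wf",s["wrist_force"],"t",s["time_s"])
T=cams.capture("top");S=cams.capture("scene")
c=gp+.088*ax-[0,0,.012]
for n,im in(("top",T),("scene",S)):
    p=proj(n,c)[0];L=[(k,m) for k,b,m in blobs(im,(6,140,80),(18,255,255),12) if abs(k-p).max()<28]
    M=sum(m for _,m in L).astype(np.uint8) if L else np.zeros(im.shape[:2],np.uint8);q=np.argwhere(M)[:,::-1]
    print(n,"pred ctr",p.round(1),"crown",proj(n,c+[0,0,.05])[0].round(1),"tip",proj(n,gp+.148*ax)[0].round(1),"orange bbox",q.min(0),q.max(0),"mean",q.mean(0).round(1),len(q))
E
python3 m.py; python3 -c "
from h import *
sim(GP+[-.16,0,.045],RS,2)"
```

```text
time_s: 13.75
tcp_pos: [0.5171, 0.0176, 0.0948]
ee_rot: [[-0.354, -0.86, 0.368], [-0.831, 0.108, -0.546], [0.43, -0.499, -0.752]]
wrist_force: [0.5, -1.0, -3.1]
gripper_width: 0.241
gripper_force: 30.0
time_s: 14.75
tcp_pos: [0.5018, 0.0983, 0.1165]
ee_rot: [[-0.194, -0.845, 0.498], [-0.884, -0.069, -0.462], [0.425, -0.53, -0.734]]
wrist_force: [-0.0, -0.1, -2.8]
gripper_width: 0.243
gripper_force: 30.0
gp [0.49247668 0.1068979  0.13026802] ax [ 8.06356678e-02 -9.96743333e-01  7.85694601e-04] wf [-0.01949649 -0.09162438 -2.78423008] t 14.75
top pred ctr [318.3 192.1] crown [317.9 190.5] tip [341. 190.] orange bbox [283 188] [341 229] mean [308.8 206.5] 1015
scene pred ctr [313.3 187.5] crown [313.3 176. ] tip [302.8 173.1] orange bbox [298 170] [325 213] mean [310.8 180.8] 256
x2 turn [-0.001 -0.003  0.005] shift [-0.0005 -0.0003 -0.0003] degs/row 0.04
   minmargin 3.3 maxstep 0.5 end [  38.   16.  -58.   82.  -43. -117.]
```

```bash
cat > m2.py <<'E'
from h import *
def cyl(c,ax,d=0):
    ax=ax+np.array([0,0,d]);ax=ax/np.linalg.norm(ax);h=np.cross(ax,[0,0,1]);h/=np.linalg.norm(h);v=np.cross(h,ax);th=np.linspace(0,2*np.pi,120)
    return np.concatenate([c+k*ax+.05*(np.cos(th)[:,None]*h+np.sin(th)[:,None]*v) for k in(-.028,.028)])
s=r.sense();e=s["ee_rot"];gp=s["tcp_pos"]-GO*e[:,2];ax=sk(e,-30)[:,0]
print("gp",gp.round(4),"t",s["time_s"])
for n in("top","scene"):
    im=cams.capture(n);hsv=cv2.cvtColor(im,cv2.COLOR_RGB2HSV)
    for d in(0,-.15):
        q=proj(n,cyl(gp+.088*ax+[0,0,d*.088-.012],ax,d));print(n,"droop",d,"pred bbox",q.min(0).round(1),q.max(0).round(1))
    m=cv2.inRange(hsv,(7,190,90),(16,255,255));a=q.min(0).astype(int)-6;b=q.max(0).astype(int)+6
    p=np.argwhere(m[a[1]:b[1],a[0]:b[0]])[:,::-1]+a
    print("   orange",len(p),p.min(0),p.max(0),np.percentile(p,[3,97],axis=0).round(0).tolist())
    cv2.imwrite(f"pics/{n}_{s['time_s']:.1f}.png",im[:,:,::-1])
E
python3 m2.py
```

```text
gp [0.4926 0.1062 0.1301] t 14.85
top droop 0 pred bbox [306.3 172.5] [330.6 211.8]
top droop -0.15 pred bbox [306.  173.3] [332.2 211.9]
   orange 508 [310 172] [329 210] [[311.0, 173.0], [328.0, 210.0]]
scene droop 0 pred bbox [294.6 168.8] [331.8 205.7]
scene droop -0.15 pred bbox [294.7 171.7] [331.7 208.8]
   orange 181 [298 171] [324 189] [[299.0, 172.0], [322.0, 187.0]]
```

```bash
python3 - <<'E'
import re
src=open('m2.py').read().split("s=r.sense")[0];exec(src)
for n in("top","scene"):
    q=proj(n,cyl(np.array([.484,-.133,.05]),-UR));print(n,q.min(0).round(1),q.max(0).round(1))
    im=cv2.imread(f"pics/{n}0.png")[:,:,::-1];m=cv2.inRange(cv2.cvtColor(np.ascontiguousarray(im),cv2.COLOR_RGB2HSV),(7,190,90),(16,255,255));a=q.min(0).astype(int)-6;b=q.max(0).astype(int)+6
    p=np.argwhere(m[a[1]:b[1],a[0]:b[0]])[:,::-1]+a;print(len(p),p.min(0),p.max(0))
# steel-bright pixels near tip, and red handle end, in the current views
s=r.sense();e=s["ee_rot"];gp=s["tcp_pos"]-GO*e[:,2];ax=sk(e,-30)[:,0]
im=cv2.cvtColor(cv2.imread(f"pics/top_{14.8}.png") if False else cams.capture("top")[:,:,::-1].copy(),cv2.COLOR_BGR2HSV)
t=proj("top",gp+.148*ax)[0].astype(int);print(t);w=im[t[1]-6:t[1]+7,t[0]-10:t[0]+8];print(w[:,:,1])
S=cams.capture("scene")
for n,i in(("scene",S),("top",cams.capture("top"))):
    print(n,"handle centre/end pred",proj(n,[gp-.046*ax,gp-.02*ax]).round(1).tolist(),[(c,b) for lo,hi in(((0,150,60),(5,255,255)),((174,150,60),(180,255,255))) for c,b,m in blobs(i,lo,hi,5) if abs(c-proj(n,gp)[0]).max()<25])
E
```

```text
top [357.8 179.8] [388.1 219.6]
417 [359 180] [386 219]
scene [279.7 154.1] [311.9 187.2]
165 [283 157] [310 169]
[341 189]
[[ 49 146 160 145 145 151 146 147 146 154 143 160 145 154 155 154 151 155]
 [ 48 150 146 154 156 146 150 155 148 148 143 142 146 143 149 146 148 148]
 [ 40 155 148 152 152 152 146 148 152 150 150 150 154 146 152 155 152 152]
 [ 37 153 146 153 146 153 138 119 120 140 153 153 147 147 154 149 153 143]
 [ 34  64  54  36  24  21  21  15  15  31  59  97 154 158 158 140 149 158]
 [ 32  14  11   5   5   3   3   0   5   3  23  80 149 148 153 153 162 159]
 [ 29   3   2   0   2   2   2   2   2   2  13  58 150 155 155 149 153 155]
 [ 30   3   2   0   2   2   2   0   2   3  11  51 153 146 157 156 157 155]
 [ 30   7   5   3   3   5   5   0   3  11  36  84 153 156 145 158 153 149]
 [ 31  24  30  30  31  35  40  37  44  61 121 153 151 154 156 156 157 163]
 [ 35  73 100 102 121 134 136 150 149 160 157 157 156 154 151 156 147 149]
 [ 35  85 154 156 157 158 160 154 147 145 158 156 156 157 154 157 158 154]
 [ 36  73 153 155 159 159 154 143 136 150 145 157 149 154 154 154 156 156]]
scene handle centre/end pred [[338.4, 212.5], [333.3, 206.9]] [(array([335.5, 210.5]), array([330, 206,  12,  10,  62], dtype=int32))]
top handle centre/end pred [[267.6, 195.7], [277.5, 194.9]] [(array([288.8, 194.3]), array([284, 189,  10,  10,  63], dtype=int32))]
```

```bash
python3 -c "
from h import *
sim(GP+[0,0,.044],RS,15)"; python3 -m handwheel '[[[0,0,0,-0.001,-0.0045,0.0027,0],[0,0,0,-0.0021,-0.009,0.0054,0],[0,0,0,-0.0021,-0.009,0.0054,0],[0,0,0,-0.0021,-0.009,0.0054,0],[0,0,0,-0.0021,-0.009,0.0054,0],[0,0,0,-0.0021,-0.009,0.0054,0],[0,0,0,-0.0021,-0.009,0.0054,0],[0,0,0,-0.0021,-0.009,0.0054,0],[0,0,0,-0.001,-0.0045,0.0027,0],[0,0,0,0,0,0,0]]]'; python3 m2.py; python3 -c "
from h import *
sim(GP+[0,0,.044],RS,8)"
```

```text
x15 turn [ 0.    -0.     0.001] shift [-0.0022 -0.009   0.0053] degs/row 0.0
   minmargin 4.3 maxstep 1.3 end [  27.   27.  -40.   83.  -40. -106.]
time_s: 16.1
tcp_pos: [0.5883, 0.0974, 0.1156]
ee_rot: [[-0.196, -0.845, 0.497], [-0.884, -0.067, -0.463], [0.425, -0.53, -0.734]]
wrist_force: [-0.0, -0.4, -3.9]
gripper_width: 0.245
gripper_force: 30.0
gp [0.579  0.106  0.1293] t 16.1
top droop 0 pred bbox [306.6 140.3] [330.7 179.4]
top droop -0.15 pred bbox [306.3 141.7] [332.4 179.8]
   orange 479 [310 141] [329 178] [[311.0, 141.0], [328.0, 177.0]]
scene droop 0 pred bbox [269.1 178.7] [307.1 216.2]
scene droop -0.15 pred bbox [269.4 181.6] [307.1 219.3]
   orange 164 [269 183] [290 209] [[270.0, 185.0], [287.0, 207.0]]
x8 turn [ 0.    -0.001  0.002] shift [-0.002  -0.008   0.0045] degs/row 0.01
   minmargin 13.2 maxstep 1.2 end [  27.   27.  -40.   83.  -40. -106.]
```

```bash
python3 -m handwheel '[[[0,0,0,-0.002,-0.008,0.0045,0],[0,0,0,-0.002,-0.008,0.0045,0],[0,0,0,-0.002,-0.008,0.0045,0],[0,0,0,-0.002,-0.008,0.0045,0],[0,0,0,-0.002,-0.008,0.0045,0],[0,0,0,-0.002,-0.008,0.0045,0],[0,0,0,-0.002,-0.008,0.0045,0],[0,0,0,-0.002,-0.008,0.0045,0],[0,0,0,0,0,0,0],[0,0,0,0,0,0,0]]]'; python3 m2.py; python3 -c "
from h import *
sim(GP+[0,0,.044],RS,1);sim(GP+[0,0,.004],RS,10)"
```

```text
time_s: 17.2
tcp_pos: [0.6627, 0.0991, 0.1161]
ee_rot: [[-0.195, -0.846, 0.497], [-0.884, -0.068, -0.463], [0.425, -0.529, -0.734]]
wrist_force: [0.0, 0.4, -2.6]
gripper_width: 0.239
gripper_force: 30.0
gp [0.6534 0.1077 0.1298] t 17.2
top droop 0 pred bbox [306.1 112.7] [330. 152.]
top droop -0.15 pred bbox [305.8 114.5] [331.7 152.6]
   orange 335 [310 112] [328 150] [[311.0, 113.0], [328.0, 150.0]]
scene droop 0 pred bbox [246.6 187.7] [285.3 225.7]
scene droop -0.15 pred bbox [247.  190.5] [285.5 228.8]
   orange 253 [247 189] [279 216] [[248.0, 191.0], [275.0, 214.0]]
x1 turn [ 0.002 -0.005  0.016] shift [0.0001 0.0002 0.0004] degs/row 0.1
   minmargin 21.0 maxstep 0.1 end [  27.   27.  -40.   83.  -40. -106.]
x10 turn [ 0.    -0.     0.002] shift [-0.0017  0.0021  0.003 ] degs/row 0.01
   minmargin 19.3 maxstep 0.8 end [  25.   30.  -42.   91.  -39. -114.]
```

```bash
python3 -m handwheel '[[[0,0,0,-0.0017,0.0021,0.003,0],[0,0,0,-0.0017,0.0021,0.003,0],[0,0,0,-0.0017,0.0021,0.003,0],[0,0,0,-0.0017,0.0021,0.003,0],[0,0,0,-0.0017,0.0021,0.003,0],[0,0,0,-0.0017,0.0021,0.003,0],[0,0,0,-0.0017,0.0021,0.003,0],[0,0,0,0,0,0,0]]]'; python3 -c "
from h import *
sim(GP,RS,8)"
```

```text
time_s: 18.1
tcp_pos: [0.6628, 0.0987, 0.0872]
ee_rot: [[-0.195, -0.846, 0.496], [-0.884, -0.068, -0.463], [0.426, -0.529, -0.735]]
wrist_force: [-0.4, -0.5, -3.1]
gripper_width: 0.244
gripper_force: 30.0
x8 turn [ 0.001 -0.001  0.002] shift [-0.0008  0.0011  0.0014] degs/row 0.02
   minmargin 19.2 maxstep 0.4 end [  25.   30.  -42.   92.  -39. -114.]
```

```bash
python3 -m handwheel '[[[0,0,0,-0.0008,0.0011,0.0014,0],[0,0,0,-0.0008,0.0011,0.0014,0],[0,0,0,-0.0008,0.0011,0.0014,0],[0,0,0,-0.0008,0.0011,0.0014,0],[0,0,0,-0.0008,0.0011,0.0014,0],[0,0,0,-0.0008,0.0011,0.0014,0],[0,0,0,-0.0008,0.0011,0.0014,0],[0,0,0,-0.0008,0.0011,0.0014,0],[0,0,0,0,0,0,0]]]'; python3 m2.py; python3 - <<'E'
from h import *
s=r.sense();print(s["wrist_force"],s["tcp_pos"]-GO*s["ee_rot"][:,2]-GP)
# tip in top vs. the picture at the start
t=np.array([340,134]);old=cv2.imread("pics/top0.png");new=cams.capture("top")[:,:,::-1]
for i in(old,new):print(cv2.cvtColor(np.ascontiguousarray(i),cv2.COLOR_BGR2GRAY)[128:141,330:346])
E
```

```text
time_s: 19.0
tcp_pos: [0.6629, 0.0991, 0.0727]
ee_rot: [[-0.195, -0.845, 0.498], [-0.884, -0.069, -0.463], [0.425, -0.53, -0.734]]
wrist_force: [0.4, 1.0, -1.3]
gripper_width: 0.244
gripper_force: 30.0
gp [0.6535 0.1078 0.0865] t 19.0
top droop 0 pred bbox [306.9 117.1] [329.9 154.7]
top droop -0.15 pred bbox [306.6 118.7] [331.5 155.3]
   orange 309 [311 126] [328 153] [[311.0, 127.0], [327.0, 153.0]]
scene droop 0 pred bbox [248.  197.6] [285.9 234.7]
scene droop -0.15 pred bbox [248.4 200.2] [286.1 237.7]
   orange 246 [248 200] [280 227] [[250.0, 201.0], [277.0, 222.0]]
[-0.55496416  0.76272871 -1.95307479] [0.00050732 0.00032287 0.00111742]
[[ 90  95 120 144 147 130  96  89  88  87  86  88  87  72  40  41]
 [ 89  82 115 149 148 131  96  86  86  87  87  88  87  71  41  39]
 [ 89  83 111 133 120 108  92  89  88  87  87  88  86  71  41  37]
 [ 88  82 104 114  94  96 109 115 107  96  88  89  88  73  40  39]
 [138 140 146 151 148 152 158 160 154 133 111  94  89  74  41  39]
 [178 180 182 184 186 187 190 192 183 161 131 104  89  75  45  38]
 [195 195 194 194 192 192 192 193 182 153 12
[... 597 characters left out ...]
  88  88  88  88  72  39  39]
 [211  92  88  88  90  91  93  94  95  96  91  88  89  73  42  40]
 [210  96  99  99 100 100 102 102 104 103  99  91  89  73  43  37]
 [208 109 108 106 105 106 106 103 103 102  98  93  89  76  46  39]
 [209 111 105 104 103 102 101 100  99  98  95  88  89  77  48  40]
 [209 107  95  95  95  92  93  92  91  90  89  88  88  77  53  42]
 [207 100  84  85  89  88  87  87  87  88  87  88  88  77  53  39]
 [203 100  81  78  83  83  85  89  88  87  86  87  87  79  57  39]
 [204 104  82  82  84  80  83  88  89  88  89  90  88  83  62  39]
 [210 123  80  85  91  81  86  90  88  90  88  89  89  86  69  39]
 [213 132  81  91  98  94 109 101  89  90  90  89  88  90  74  39]]
```

```bash
python3 -m handwheel '[[[0,0,0,-0.0002,0.0003,0.0004,0],[0,0,0,-0.0002,0.0003,0.0004,0],[0,0,0,0,0,0,0],[0,0,0,0,0,0,0]]]'; python3 -c "
from h import *
s=r.sense();print(s['wrist_force'],s['tcp_pos']-GO*s['ee_rot'][:,2]-GP)
print(s['tcp_pos'],s['joints'].round(1))"
```

```text
time_s: 19.55
tcp_pos: [0.6627, 0.0991, 0.0718]
ee_rot: [[-0.195, -0.845, 0.498], [-0.884, -0.068, -0.462], [0.425, -0.53, -0.734]]
wrist_force: [1.1, 0.9, -1.5]
gripper_width: 0.241
gripper_force: 30.0
[ 1.07725027  0.86924154 -1.51654391] [ 4.02220345e-04  3.13625707e-04 -1.74143657e-05]
[0.6627085  0.09906577 0.07176042] [  24.7   30.1  -42.1   92.   -38.9 -114.6]
```

```bash
python3 -m handwheel '[[[0,0,0,0,0,0,0.024],[0,0,0,0,0,0,0.028],[0,0,0,0,0,0,0.035],[0,0,0,0,0,0,0.045],[0,0,0,0,0,0,0.055],[0,0,0,0,0,0,0.06],[0,0,0,0,0,0,0.06],[0,0,0,0,0,0,0.06],[0,0,0,0,0,0,0.06]]]'; python3 - <<'E'
from h import *
cv2.imwrite("pics/rel_top.png",cams.capture("top")[:,:,::-1]);T=cams.capture("top")
print(cv2.cvtColor(T,cv2.COLOR_RGB2GRAY)[128:141,326:343])
s=r.sense();print(s["gripper_width"]*87)
E
```

```text
time_s: 20.45
tcp_pos: [0.6624, 0.0988, 0.0714]
ee_rot: [[-0.195, -0.846, 0.497], [-0.884, -0.068, -0.463], [0.425, -0.53, -0.734]]
wrist_force: [0.3, -0.5, 0.3]
gripper_width: 0.68
gripper_force: 0.0
[[207 204 203 197 145  82  76  82  83  85  86  87  86  86  86  86  87]
 [197 198 220 225 166  84  76  81  82  85  86  86  87  86  87  87  87]
 [155 155 206 228 178  83  76  75  78  80  85  87  87  88  88  88  87]
 [156 155 206 236 198  90  88  88  88  91  95  94  95  96  92  88  87]
 [155 155 199 235 208  98  98 100 100 101 101 103 102 102 100  91  90]
 [155 155 195 233 212 107 108 107 106 106 106 103 102 102  99  92  90]
 [156 156 194 235 213 102 105 102 103 101 100  98  98  97  93  90  89]
 [201 208 230 240 212  92  95  93  95  93  92  91  91  90  90  87  87]
 [200 195 220 236 206  85  84  85  90  89  88  87  87  88  90  87  88]
 [168 157 185 225 202  94  79  77  82  83  85  87  88  87  88  88  88]
 [149 150 176 221 202 100  81  81  86  80  84  88  88  88  89  90  88]
 [149 150 177 222 205 102  82  85  90  80  86  91  89  91  90  89  89]
 [150 151 177 221 204 103  82  91  97  96 109 101  89  90  89  90  89]]
59.620595010711405
```

```bash
python3 -m handwheel '[[[0,0,0,0,0,-0.004,0.06],[0,0,0,0,0,-0.01,0.06],[0,0,0,0,0,-0.012,0.06],[0,0,0,0,0,-0.012,0.06],[0,0,0,0,0,-0.012,0.06],[0,0,0,0,0,-0.012,0.06],[0,0,0,0,0,-0.012,0.06],[0,0,0,0,0,-0.012,0.06],[0,0,0,0,0,-0.008,0.06],[0,0,0,0,0,0,0.06],[0,0,0,0,0,0,0.06],[0,0,0,0,0,0,0.06]]]'; python3 - <<'E'
from h import *
T,S=cams.capture("top"),cams.capture("scene")
g=cv2.cvtColor(T,cv2.COLOR_RGB2GRAY);print(g[131:137,326:343])
for n,i in(("scene",S),("top",T)):
    for nm,lo,hi in(("red",(0,170,60),(5,255,255)),("orange",(7,190,90),(16,255,255))):
        for c,b,m in blobs(i,lo,hi,10):
            if (n=="scene" and 240<c[0]<300 and 180<c[1]<260) or (n=="top" and 260<c[0]<335 and 110<c[1]<158):print(n,nm,c,b)
hc=[b for b in blobs(S,(0,170,80),(5,255,255)) if 270<b[0][0]<300 and 220<b[0][1]<260]
tc=[b for b in blobs(T,(0,170,80),(5,255,255)) if 260<b[0][0]<300 and 125<b[0][1]<150]
if hc and tc:print(tri(hc[0][0],tc[0][0]))
E
```

```text
time_s: 21.75
tcp_pos: [0.6156, 0.1419, 0.1399]
ee_rot: [[-0.195, -0.846, 0.496], [-0.884, -0.068, -0.463], [0.426, -0.529, -0.734]]
wrist_force: [-0.4, 0.5, -0.3]
gripper_width: 0.69
gripper_force: 0.0
[[155 155 207 236 199  90  89  88  89  91  95  95  97  95  93  88  89]
 [156 157 199 236 208  98  99  99 100 101 101 104 103 103  98  91  88]
 [155 155 194 234 213 108 109 107 107 106 106 103 102 103 100  91  89]
 [156 156 195 235 214 103 105 105 103 103 101  99  98  97  94  88  88]
 [199 208 230 240 213  91  96  95  94  94  91  92  91  90  88  87  88]
 [201 194 222 237 207  85  84  85  89  87  87  88  87  87  87  88  88]]
scene red [284.  236.7] [276 228  17  18 118]
scene orange [265.6 205.4] [261 200  10  11  44]
scene orange [273.2 204.2] [267 200  14   9  53]
scene orange [259.9 208.6] [255 203  10  12  50]
scene orange [255.3 213.1] [251 207   9  13  51]
scene orange [251.6 218.7] [248 213   8  12  46]
top red [281.8 138. ] [270 134  24   9 175]
top orange [321. 127.] [315 127  13   1  13]
top orange [319.2 132.3] [311 130  17   6  80]
top orange [318.8 139.9] [311 137  17   6  82]
top orange [319.5 146.5] [311 145  18   4  68]
top orange [320.4 151.8] [312 150  17   4  56]
(array([0.65308866, 0.12142291, 0.08331555]), np.float64(5.0141983640458195e-05))
```

```bash
python3 -c "
from station import r
print(r.finish_job())"
```

```text
the job is handed in; nothing more can be done
None
```

I handed in the job at about 22 s of the 58 s allowed; no verdict came back. The last pictures show the spindle back in both notches with the handle where it was, the orange roll hanging between the uprights about 4 mm clear of the tip-end one, and the gripper clear.

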